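Clamp a tube in the V-rest

TASK

Clamp the aluminium tube in the V-rest so that its free end can be filed: lay it gently in both V-blocks and push it along until its end is right up against the stop plate. Then swing the hinged ratchet strap over it and press the strap's black handle down, feeling the resistance, until you are pushing with about 9 N, so that the ratchet holds the sprung foot firmly on the tube; never let the foot squeeze the tube with more than 25 N, for its wall is thin. Leave the tube clamped, and leave the jar, the charger block and the rotary tool as they are.

Things in the scene. Friction and masses are not known exactly. Their poses are not given: they have to be found in the camera images.
- tube: Loose plain aluminium tube, 22 mm diameter, 220 mm long, 0.1 to 0.2 kg, lying on the bench to the left of the V-rest. Origin at its middle, on its axis (11 mm above what it lies on); its own y runs along the tube (it may have rolled about y).
- tube_end (a point): Centre of the tube's end face at its own y = -110 mm: the end that goes against the stop. It points to the robot's right.
- vrest: V-rest, fixed to the bench: a plywood board (104 mm in x, 236 mm in y, 12 mm thick) with two steel V-blocks and, at its right end, a stop. Origin on the bench under the middle of a seated tube; x away from the robot, y along the Vs (the stop is at -y), z up. V-blocks: 36 mm long, 42 mm wide, top 55 mm above the bench, 90 degree Vs, 34 mm wide at the top, centred at y = -72 and +62 mm.
- seat (a point): Where the middle of the tube's axis lies when it is seated in both Vs and against the stop: 53.6 mm above the bench, at x = y = 0 of the V-rest; axes as the V-rest's. Between the blocks (y = -54 to +44 mm) there is only the 12 mm board below, so the tube can be held there while it is laid in and slid along.
- stop_face (a point): Point on the stop's face that meets the centre of the tube's end: 110 mm from seat along the V-rest's -y. The stop is a fixed steel plate 40 mm wide, 8 mm thick, up to 68 mm above the bench.
- clamp: The steel clamp strap with all it carries, 20 mm wide, over the V-block next to the stop. It is hinged on the robot's side; origin on the hinge axis (along the V-rest's y), at (-42, -72, 54) mm in the V-rest's frame; its x runs from hinge to handle, z is its upper side. It rises 34 mm, crosses over the tube, has a toothed tail 78 mm out, and ends in the handle.
- strap (a joint): Angle of the strap, rad: 0 lies level over the tube, positive is open (1.57 upright, more leans back to the robot; stop at 2.2). Stiff: it stays where it is left. Below about 0.34 the teeth run into a spring plunger (housing 60 mm high at x = 45 to 63 mm of the V-rest, with a black pull knob behind), a ratchet that lets the strap go only downward, click by click, to -0.21.
- spindle_hole (a point): Point on the strap's underside, 42 mm out from the hinge, 28 mm above it, where a spindle with a sprung rubber foot points down at the tube. How far the last user screwed it out (range 16 mm) is not measured: the foot meets the tube at a strap angle between +0.32 and -0.06, which must be felt. From there its spring takes 5 N per mm at the foot, about 0.8 N per mm at the handle.
- handle (a point): Middle of the top of the strap's black handle: flat plate 28 mm long, 22 mm wide (along the hinge), 7 mm thick, 104 mm out from the hinge, 50 mm above it at 0; axes as the strap's. Pinch its 22 mm width from above to lead it over; press its top to close. It takes 0.4 N per newton at the foot plus up to 2 N: 9 N gives some 20 N; let go, it springs back by up to one tooth, 6 N. Firm is over 6 N.
- jar: Bystander: screw jar with white lid, 52 mm wide, 66 mm high; origin under its middle.
- charger: Bystander: black charger block, 50 x 95 x 30 mm; origin under its middle.
- rotary_tool: Bystander: dark rotary tool lying down, 42 x 163 x 42 mm (long along its y); origin under its middle.
There are look-alikes about, which are no part of the job. Of the things shaped like the tube, the aluminium one is meant.

How it is judged (in metres and radians):
On the way, in this order (a step that is already met when the one before it is completed fails the run):
1. the tube lies in both Vs with its end against the stop (distance between tube_end and stop_face below 0.002 m and angle between the y axis of tube and the y axis of vrest, either way round below 0.02 rad), for 0.2 s.
2. the strap is closed and its foot presses on the seated tube with more than 6 N (all of step 1 and contact force between clamp and tube above 6 N), for 0.2 s.
At the end, for the whole second after the job is handed in: The tube lies at rest in both Vs, parallel to them within 0.02 rad, the centre of its end within 2 mm of the stop's point stop_face; the ratchet holds the strap down so that its foot presses on the tube with more than 6 N (all of step 2 and linear speed of tube below 0.01 m/s and velocity of joint strap below 0.05 rad/s); the robot touches nothing.
It fails at once if the strap's foot squeezes the thin tube with more than 25 N (contact force between clamp and tube above 25 N).
It fails at once if the tube is dropped, banged or rammed on the V-rest with more than 80 N (contact force between tube and vrest above 80 N).
It fails at once if the jar is pushed more than 20 mm from its place (distance of jar from where it was at the start of the episode above 0.02 m).
It fails at once if the charger block is pushed more than 20 mm from its place (distance of charger from where it was at the start of the episode above 0.02 m).
It fails at once if the rotary tool is pushed more than 20 mm from its place (distance of rotary_tool from where it was at the start of the episode above 0.02 m).
It also fails if it takes over 70 s, if anything falls off the work surface, if the arm or the gripper's body presses on something with over 40 N, if the wrist force passes 120 N, or if a joint passes its speed limit or range.

ROBOT

A 6-joint arm with a two-finger parallel gripper is mounted at the origin on a cart in front of the work surface, level with it; the furniture and walls round the work are solid. World frame = base frame: x ahead of the robot, y to its left, z up, the work surface at z = 0. Lengths are in m, angles in degrees, forces in N, time in s.
With the tool pointing down it reaches from about 0.325 to 0.775 m from the base axis. Payload 9.3 kg.
Tool frame: the origin (TCP) lies midway between the tips of the shut fingers; the grasp point (between the pads) lies 19 mm behind it; x points along the fingers, y is the direction in which the jaws open and shut, and the axes are right-handed (so a half turn about x gives the same grasp; the last joint's range is limited). The gripper opens to 85 mm and grips with 20 to 120 N. Pads are 22 mm wide; open, the fingers measure 114 mm over their backs; the gripper's body (76 mm by 85 mm) begins 54 mm behind the grasp point. The pads swing forward as they close: fully open they stand 13 mm farther back than shut.
Start: joints at [59.668, 14.817, 1.232, 76.415, 0, 81.257], TCP at [0.202, 0.511, 0.231] pointing down, gripper open.
Joint ranges: [-174.27, 174.27], [-52.1, 104.24], [-59.71, 78.15], [-110.17, 111.67], [-87.03, 83.33], [-180, 180]. Speed limits (degrees/s): [127.2, 127.2, 159.86, 180, 180, 180].

INTERFACE

Orientations are given as [roll, pitch, yaw] about the fixed x, y, z axes, in that order (R = Rz(yaw) Ry(pitch) Rx(roll)).
In Python, from cell import read_state, capture, camera_info, hand_in gives the robot as it stands.
- The arm moves only by the tool jog_arm, never from a script. Its argument "motion" is a list of rows, each an object with "xyz": the shift along the tool's x, y, z in mm, a list of three; "delta_rot": the turn, a rotation vector about the tool's x, y, z in rad, a list of three. In form: [{"xyz": [tx, ty, tz], "delta_rot": [wx, wy, wz]}, ...]. A call has 1 to 5 rows; each row is the pose to reach, as a shift and turn from the pose commanded when the call began, along the tool's axes at that moment; what a row does not reach only later rows make up. A row lasts 1/12 s, in which the tool goes at most 41.7 mm and 7.16 degrees, less where a joint would pass 70% of its speed; a pose out of reach is approached as far as the arm can. A call with a gripper value outside its range is refused whole. "claw" is the gripper's target within -1 to 1 (fully open at 1, half-way at 0, shut at -1), set as the call begins (left out, the last holds). The fingers move at their own pace and stop on an object; the grip force is fixed at half the most. Time passes only in rows, so rows that repeat a pose let the fingers close. It gives the time, the measured TCP pose, the force and the opening at its end, in the units of the state.
- read_state(): the state, without advancing time (a new reading comes with each control period).
- capture(name): name is "side" or "top"; returns the picture (420x560x3 uint8, red, green, blue); there is no depth.
- camera_info(name): a dict with "fovy" (degrees; the focal length in pixels is half the picture's height over the tangent of half this angle, whatever the lens; pixels are square), "cx", "cy" (the principal point, pixels), "R" (3x3) and "t" (3): a world point X has camera coordinates R X + t. Camera axes: x right, y down, z forward; pixel columns grow to the right and rows downward; lengths in m; the calibration is good to about 2 mm. A picture is of the moment at which its call begins. camera_info takes no time and is no camera call.
- hand_in(): hands the job in, once; it reports no verdict.
The state is a dict: "time_s": time; "q": joint angles; "joint_velocities": joint speeds; "effort": joint torques, N m; "position": TCP position; "eef_rot": TCP orientation; "ft_force": force on the tool from outside, world axes, zero at the start; "torque": the same for the moment, N m; "opening": finger opening in m.
Only numpy, scipy, OpenCV 4.12 (cv2) and the standard library are available. Lean on these libraries where they do the work, as an engineer would, in place of code of your own. Each camera call takes 0.05 s, during which the arm holds its last target.

## Working session

There is one attempt and no reset: what is moved stays moved. The work goes in short steps, Python scripts to look and compute and a tool call to move; the robot and the scene stay as the last step left them, time stands still between calls to the robot, and variables do not carry over. Pictures are saved under pics/ and viewed, and the job is handed in when it is done.

Besides the shell and the picture viewer there is one more tool, called after ">>>" as name(argument=value, ...), one argument or row to a line, values as JSON. jog_arm: Moves the arm, as the interface text tells. Its arguments: {"type":"object","properties":{"motion":{"type":"array","items":{"type":"object","properties":{"xyz":{"type":"array","items":{"type":"number"}},"delta_rot":{"type":"array","items":{"type":"number"}}}}},"claw":{"type":"number"}},"required":["motion"]}

```bash
ls; mkdir -p pics; python3 - <<'E'
from cell import *
import cv2
print(read_state())
for n in("side","top"):
    c=camera_info(n);print(n,c)
    cv2.imwrite(f"pics/{n}0.png",capture(n)[:,:,::-1])
E
```

```text
pics
{'time_s': 0.0, 'q': array([5.96666459e+01, 1.48504379e+01, 1.18855941e+00, 7.64150402e+01,
       3.76822839e-04, 8.12565020e+01]), 'joint_velocities': array([-0.05421505, -0.13817794, -0.03333338, -0.06409507,  0.07935393,
       -0.01351819]), 'effort': array([ 1.38340867e-03, -5.55647349e+01,  3.44531894e+01,  1.36603761e-02,
       -9.39014490e-05,  4.96756940e-06]), 'position': array([0.20223578, 0.51116153, 0.230661  ]), 'eef_rot': array([ -99.02418631,   89.92308041, -120.61404267]), 'ft_force': array([ 0.23697783, -0.27816325,  0.75091796]), 'torque': array([ 0.01392218, -0.04131344, -0.00125263]), 'opening': 0.08532908366187626}
side {'fovy': 52.50829342186037, 'cx': 273.3667007473925, 'cy': 210.00851542600822, 'R': array([[ 0.80703816, -0.59013196, -0.0208249 ],
       [-0.37081331, -0.47903113, -0.79562973],
       [ 0.45955076,  0.6498257 , -0.60542519]]), 't': array([-0.49123009,  0.28218296,  1.01325586])}
top {'fovy': 44.31836087006367, 'cx': 279.54325868370034, 'cy': 216.7332608960036, 'R': array([[-0.06348882, -0.99797531, -0.00380256],
       [-0.97473293,  0.06282695, -0.214356  ],
       [ 0.21416089, -0.00990273, -0.9767482 ]]), 't': array([-0.02111018,  0.6211606 ,  1.21151766])}
```

View pics/side0.png

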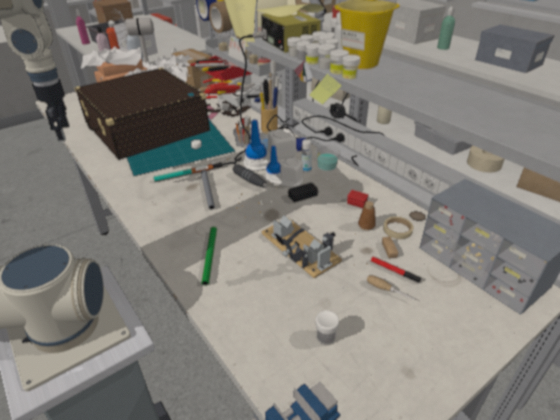

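View pics/top0.png

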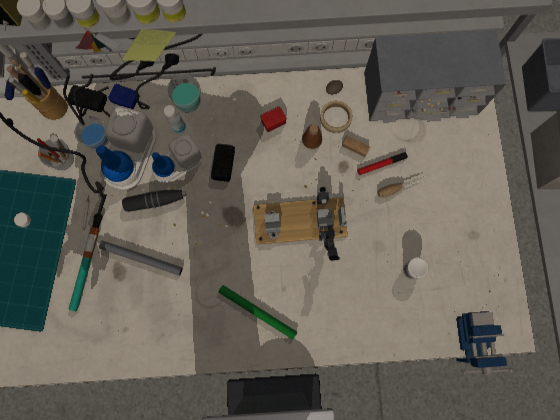

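```bash
python3 - <<'E'
import cv2
t=cv2.imread("pics/top0.png");s=cv2.imread("pics/side0.png")
cv2.imwrite("pics/t1.png",cv2.resize(t[170:290,240:370],None,fx=5,fy=5,interpolation=cv2.INTER_CUBIC))
cv2.imwrite("pics/t2.png",cv2.resize(t[220:300,80:200],None,fx=6,fy=6,interpolation=cv2.INTER_CUBIC))
cv2.imwrite("pics/s1.png",cv2.resize(s[200:290,250:350],None,fx=6.5,fy=6.5,interpolation=cv2.INTER_CUBIC))
cv2.imwrite("pics/s2.png",cv2.resize(s[130:220,140:260],None,fx=6,fy=6,interpolation=cv2.INTER_CUBIC))
E
```

```text
(no output)
```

View pics/t1.png

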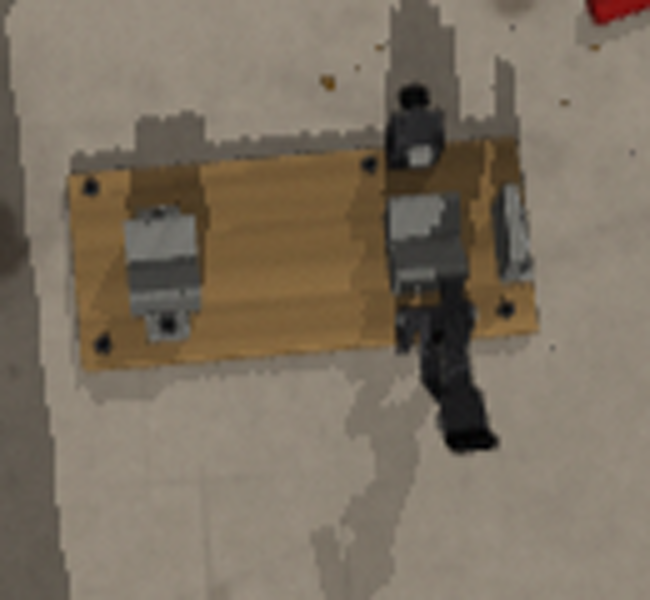

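View pics/t2.png

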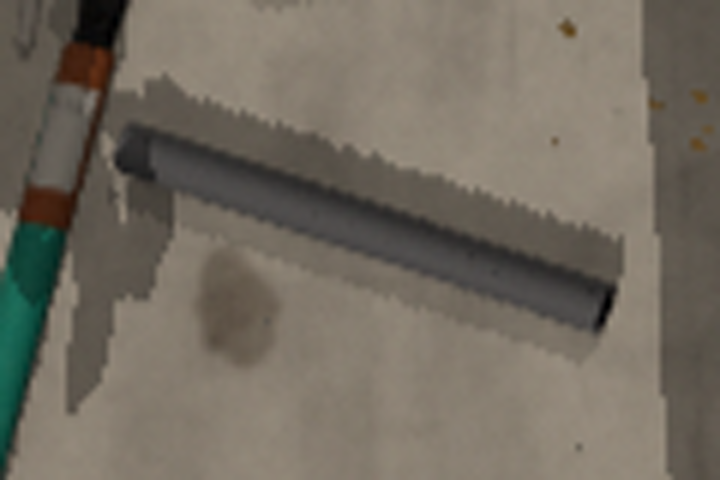

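View pics/s1.png

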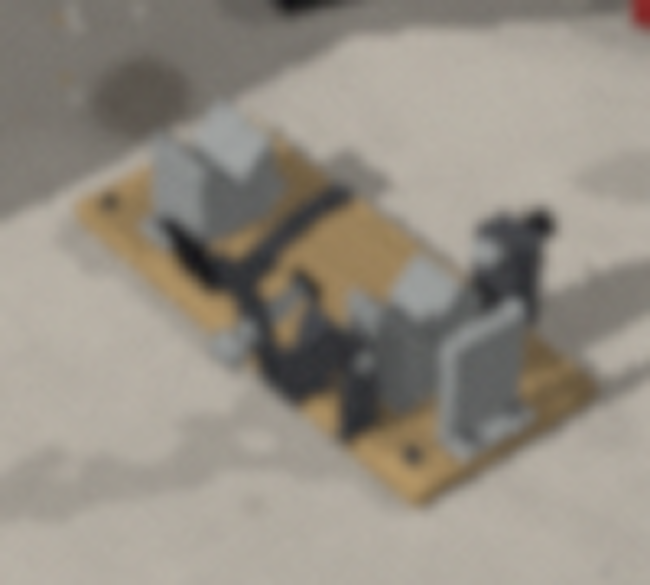

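View pics/s2.png

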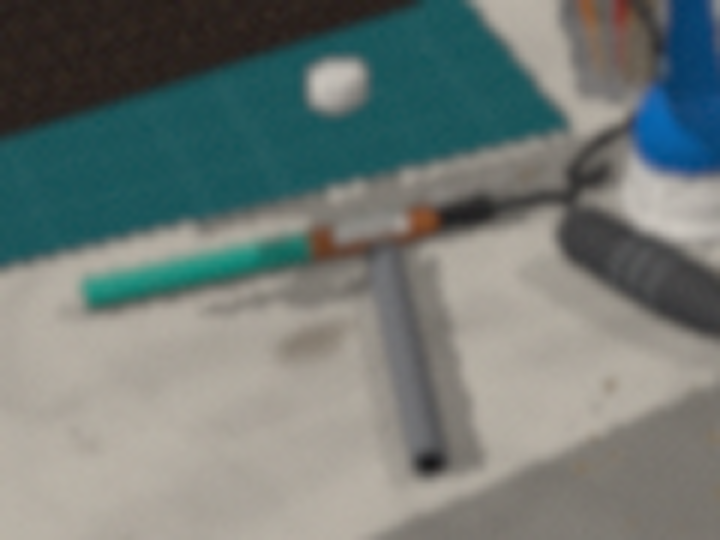

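```bash
cat > h.py <<'E'
import numpy as np
from cell import *
def K(n):
    c=camera_info(n); return 210/np.tan(np.radians(c['fovy'])/2),c
def ray(n,u,v):
    f,c=K(n); R=np.array(c['R']);t=np.array(c['t'])
    return -R.T@t, R.T@np.array([(u-c['cx'])/f,(v-c['cy'])/f,1])
def onz(n,u,v,z):
    o,d=ray(n,u,v); return o+d*(z-o[2])/d[2]
def tri(p,q):
    o1,d1=ray('top',*p);o2,d2=ray('side',*q)
    s=np.linalg.lstsq(np.c_[d1,-d2],o2-o1,rcond=None)[0]
    a=o1+d1*s[0];b=o2+d2*s[1]; return (a+b)/2,np.linalg.norm(a-b)
def proj(n,X):
    f,c=K(n);p=np.array(c['R'])@np.array(X)+c['t'];return np.round([f*p[0]/p[2]+c['cx'],f*p[1]/p[2]+c['cy']],1)
def frames(s):
    from scipy.spatial.transform import Rotation as Ro
    return Ro.from_euler('xyz',s['eef_rot'],degrees=True).as_matrix()
E
python3 - <<'E'
from h import *
np.set_printoptions(precision=4,suppress=True)
C=[onz('top',240+(u-.0)/5,170+v/5,.012) for u,v in((68,172),(515,140),(538,332),(85,370))]
print(np.array(C)); 
S=[onz('side',250+u/6.5,200+v/6.5,.012) for u,v in((75,205),(420,500),(598,385),(270,125))]
print('side',np.array(S))
print([np.linalg.norm(C[i]-C[(i+1)%4]) for i in range(4)],np.mean(C,0))
# tube end (right) & left, centre
for n,p in(('topR',(603,307)),('topL',(132,150))):
    print(n,onz('top',80+p[0]/6,220+p[1]/6,.011))
for n,p in(('sideR',(430,462)),('sideL',(386,245))):
    print(n,onz('side',140+p[0]/6,130+p[1]/6,.011))
# blocks top
print('stop',tri((240+510/5,170+190/5),(250+520/6.5,200+305/6.5)))
print('knob',tri((240+413/5,170+97/5),(250+541/6.5,200+222/6.5)))
print('handle',tri((240+472/5,170+440/5),(250+345/6.5,200+190/6.5)))
print('jar',onz('top',417,268,.066),'charger',onz('top',222,162,.03),'rot',onz('top',125,200,.021),onz('top',185,197,.021))
E
```

```text
[[ 0.6678  0.004   0.012 ]
 [ 0.67   -0.2297  0.012 ]
 [ 0.5678 -0.2324  0.012 ]
 [ 0.563   0.0008  0.012 ]]
side [[ 0.5645 -0.0013  0.012 ]
 [ 0.5694 -0.237   0.012 ]
 [ 0.6719 -0.2319  0.012 ]
 [ 0.6712 -0.0096  0.012 ]]
[np.float64(0.23376703810504784), np.float64(0.10215152540709473), np.float64(0.2332619844360152), np.float64(0.10483406526369742)] [ 0.6172 -0.1143  0.012 ]
topR [0.506  0.1982 0.011 ]
topL [0.5861 0.3978 0.011 ]
sideR [0.5079 0.1978 0.011 ]
sideL [0.5958 0.4063 0.011 ]
stop (array([ 0.6326, -0.2184,  0.0684]), np.float64(0.004758553125293811))
knob (array([ 0.6862, -0.175 ,  0.0555]), np.float64(0.0029950840489509577))
handle (array([ 0.5217, -0.194 ,  0.1626]), np.float64(0.06274127031312095))
jar [ 0.4702 -0.3856  0.066 ] charger [0.7827 0.0798 0.03  ] rot [0.6988 0.3359 0.021 ] [0.6968 0.1803 0.021 ]
```

```bash
python3 - <<'E'
from h import *
import cv2
np.set_printoptions(precision=4,suppress=True)
im=cv2.imread("pics/top0.png");hsv=cv2.cvtColor(im,cv2.COLOR_BGR2HSV)
S=hsv[:,:,1].astype(float)
print('cam',ray('top',0,0)[0])
# front edge: board bottom row transitions for columns 258..318
def edge_cols(cols,r0,r1,thr=90,frombottom=True):
    out=[]
    for c in cols:
        col=S[r0:r1,c]; idx=np.where(col>thr)[0]
        if len(idx)==0: continue
        i=idx[-1] if frombottom else idx[0]
        j=i+1 if frombottom else i-1
        a,b=col[i],col[j]; f=(a-thr)/(a-b+1e-9)
        out.append((c,r0+i+(f if frombottom else -f)))
    return np.array(out)
for nm,cols,fb in(('near',range(258,315),True),('far',range(258,318),False)):
    E=edge_cols(cols,190,250,frombottom=fb)
    for z in(.012,0):
        P=np.array([onz('top',u,v,z) for u,v in E]);p=np.polyfit(P[:,1],P[:,0],1)
        r=P[:,0]-np.polyval(p,P[:,1]);k=abs(r)<.003;p=np.polyfit(P[k,1],P[k,0],1)
        print(nm,z,p,'x at y=-.114',np.polyval(p,-.114),k.sum(),r.std())
# tube
b,g,r=[im[:,:,i].astype(int) for i in range(3)]
m=((abs(b-r)<14)&(r<112)&(S<40)).astype(np.uint8)
sub=np.zeros_like(m);sub[235:278,95:186]=m[235:278,95:186]
cv2.imwrite("pics/m.png",cv2.resize(sub[220:300,80:200]*255,None,fx=6,fy=6,interpolation=cv2.INTER_NEAREST))
print(im[256:270:1,140])
for u,v in((125,215),(125,312),(195,215),(198,310),(145,262)):
    print(onz('top',240+u/5,170+v/5,.055))
for u,v in((390,195),(455,195)): print('blk2',onz('top',240+u/5,170+v/5,.055))
for u,v in((515,185),(532,280)): print('stop',onz('top',240+u/5,170+v/5,.068))
E
```

```text
cam [ 0.3447 -0.0481  1.3164]
near 0.012 [-0.0219  0.5631] x at y=-.114 0.5655715382077446 57 0.00023711095726767345
near 0 [-0.0219  0.5651] x at y=-.114 0.5675904977087601 57 0.00023929226253271898
far 0.012 [-0.022  0.668] x at y=-.114 0.670519278628581 59 0.0006911414964383267
far 0 [-0.022  0.671] x at y=-.114 0.67350361094404 59 0.0006974996614191776
[[ 61  62  65]
 [ 71  72  73]
 [ 74  76  79]
 [ 78  78  81]
 [ 74  76  78]
 [ 70  71  74]
 [ 80  89  95]
 [ 95 106 115]
 [ 99 109 117]
 [ 96 106 115]
 [ 93 103 111]
 [ 92 104 112]
 [107 120 130]
 [112 125 135]]
[ 0.6332 -0.0251  0.055 ]
[ 0.5837 -0.0222  0.055 ]
[ 0.6309 -0.0601  0.055 ]
[ 0.5824 -0.0586  0.055 ]
[ 0.6085 -0.0337  0.055 ]
blk2 [ 0.6349 -0.1586  0.055 ]
blk2 [ 0.6328 -0.1911  0.055 ]
stop [ 0.633  -0.2199  0.068 ]
stop [ 0.5844 -0.2239  0.068 ]
```

View pics/m.png

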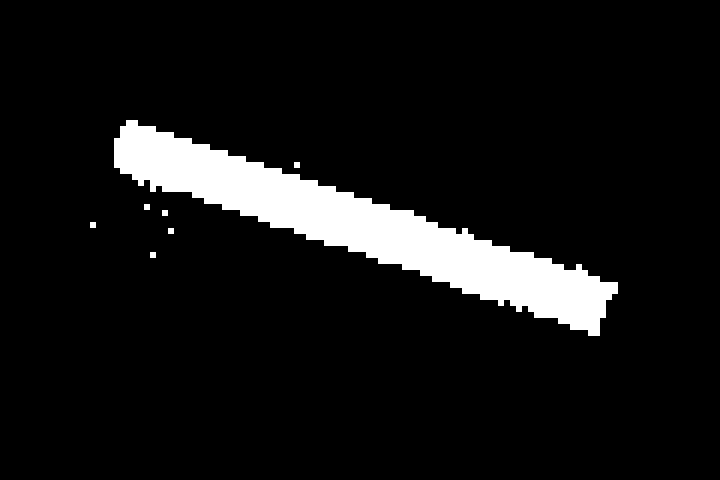

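```bash
cat >> h.py <<'E'
SEAT=np.array([.610,-.104,.0536]); YAW=.022
def vr(x,y,z,o=None):
    o=SEAT if o is None else o
    c,s=np.cos(YAW),np.sin(YAW); return np.array([o[0]+c*x-s*y,o[1]+s*x+c*y,z])
def strap(th,lx,lz,ly=0):
    return vr(-.042+lx*np.cos(th)-lz*np.sin(th),-.072+ly,.054+lx*np.sin(th)+lz*np.cos(th))
E
python3 - <<'E'
from h import *
import cv2
np.set_printoptions(precision=4,suppress=True)
im={n:cv2.imread(f"pics/{n}0.png") for n in('top','side')}
cr={'top':(240,170,5),'side':(250,200,6.5)}
sz={'top':(650,600),'side':(650,585)}
for n in im:
    x0,y0,k=cr[n]
    w,h=sz[n]
    I=cv2.resize(im[n][y0:y0+int(h/k),x0:x0+int(w/k)],None,fx=k,fy=k,interpolation=cv2.INTER_CUBIC)
    def pt(X,c):
        p=(proj(n,X)+.5-[x0,y0])*k; cv2.circle(I,tuple(int(round(a)) for a in p),3,c,-1)
    for yb in(-.072,.062):
        for dy in(-.018,.018):
            for dx in(-.021,.021): pt(vr(dx,yb+dy,.055),(0,0,255))
    for dx in(-.02,.02): 
        pt(vr(dx,-.110,.068),(0,255,0))
    pt(vr(0,-.11,.0536),(0,255,0));pt(SEAT,(255,255,0))
    for th,c in((1.57,(255,0,0)),(1.9,(255,0,255)),(1.2,(0,255,255))):
        for lx,lz in((0,0),(.042,.034),(.104,.05)): pt(strap(th,lx,lz),c)
    cv2.imwrite(f"pics/o_{n}.png",I)
# tube fit
t=im['top'];S=cv2.cvtColor(t,cv2.COLOR_BGR2HSV)[:,:,1]
b,g,r=[t[:,:,i].astype(int) for i in range(3)]
m=((abs(b-r)<14)&(r<112)&(S<40)).astype(np.uint8)
sub=np.zeros_like(m);sub[235:278,95:186]=m[235:278,95:186]
cs=max(cv2.findContours(sub,0,2)[0],key=cv2.contourArea)
P=np.array([onz('top',u,v,.011)[:2] for u,v in cs[:,0]],np.float32)*1000
R=cv2.minAreaRect(P);print(R,cv2.boxPoints(R))
ys,xs=np.nonzero(cv2.drawContours(np.zeros_like(m),[cs],-1,1,-1))
Q=np.array([onz('top',u,v,.011)[:2] for u,v in zip(xs,ys)]);mu=Q.mean(0);w,V=np.linalg.eigh(np.cov((Q-mu).T));d=V[:,1];d=d*np.sign(d[1])
print(mu,d,'yaw',np.degrees(np.arctan2(-d[0],d[1])),'ext',np.ptp((Q-mu)@d))
E
```

```text
((548.3536376953125, 301.63360595703125), (225.14096069335938, 24.650909423828125), 68.40211486816406) [[495.4575 201.5036]
 [518.3776 192.4298]
 [601.2498 401.7637]
 [578.3297 410.8374]]
[0.548  0.3004] [0.3768 0.9263] yaw -22.132699532929283 ext 0.2250818048480141
```

View pics/o_top.png

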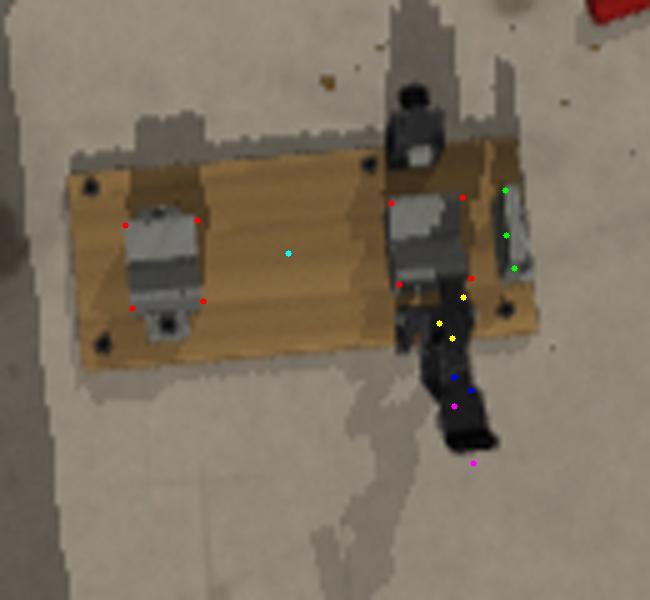

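View pics/o_side.png

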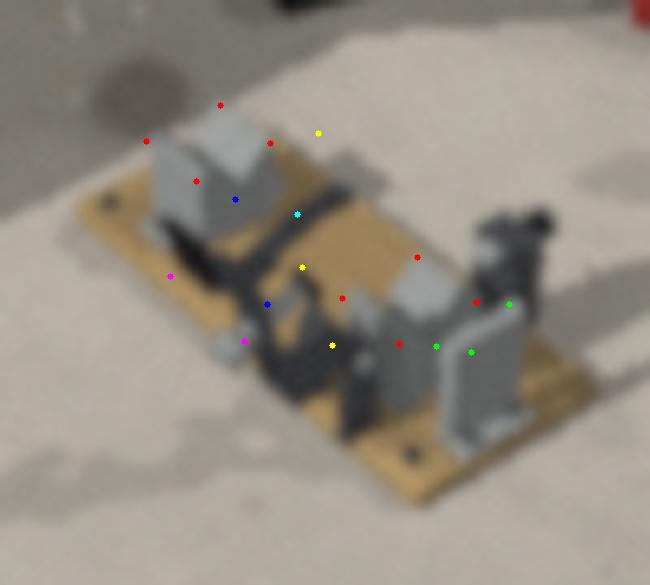

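```bash
cat >> h.py <<'E'
from scipy.spatial.transform import Rotation as Ro
def go(x,y,z,jaw):
    """target TCP, jaw = world angle deg of tool y direction (tool pointing down)"""
    s=read_state();R=frames(s);p=s['position'];best=None
    for a in(jaw,jaw+180):
        yv=np.array([np.cos(np.radians(a)),np.sin(np.radians(a)),0]);xv=np.array([0,0,-1.]);T=np.c_[xv,yv,np.cross(xv,yv)]
        r=Ro.from_matrix(R.T@T).as_rotvec()
        if best is None or np.linalg.norm(r)<np.linalg.norm(best): best=r
    d=R.T@(np.array([x,y,z])-p)*1000
    print('t',round(s['time_s'],2),'pos',np.round(p,4),'xyz',np.round(d,1),'rot',np.round(best,4),'q',np.round(s['q'],1),'F',np.round(s['ft_force'],2),'op',round(s['opening'],4),'jaw',np.round(np.degrees(np.arctan2(R[1,1],R[0,1])),2),'tilt',np.round(R[:2,0],4))
E
python3 - <<'E'
from h import *
np.set_printoptions(precision=4,suppress=True)
print(frames(read_state()))
d=np.array([.3768,.9263]); g=np.array([.548,.301])+.008*d; print(g)
go(g[0],g[1],.12,np.degrees(np.arctan2(-d[0],d[1])))
E
```

```text
[[-0.0006  0.3679  0.9299]
 [-0.0011  0.9299 -0.3679]
 [-1.     -0.0012 -0.0002]]
[0.551  0.3084]
t 0.1 pos [0.2022 0.5112 0.2307] xyz [110.7 -60.1 398.9] rot [-1.5612 -0.0011  0.0008] q [59.7 14.8  1.2 76.4 -0.  81.3] F [ 0.85  0.31 -0.23] op 0.0853 jaw 68.41 tilt [-0.0006 -0.0011]
```

>>> jog_arm(
  motion=[
    {"xyz": [100, -60, 399], "delta_rot": [1.58, 0.001, -0.001]},
    {"xyz": [100, -60, 399], "delta_rot": [1.58, 0.001, -0.001]},
    {"xyz": [100, -60, 399], "delta_rot": [1.58, 0.001, -0.001]},
    {"xyz": [100, -60, 399], "delta_rot": [1.58, 0.001, -0.001]},
    {"xyz": [100, -60, 399], "delta_rot": [1.58, 0.001, -0.001]},
  ],
  claw=1,
)

```text
time_s: 0.52
position: [0.3784, 0.4087, 0.1805]
eef_rot: [-107.8, 90.0, -165.5]
ft_force: [0.1, 1.0, 0.3]
opening: 0.0849
```

```bash
python3 -c "
from h import *
go(.551,.308,.12,-22.1)"
```

```text
t 0.52 pos [0.3784 0.4087 0.1805] xyz [ 60.4  92.2 177.3] rot [9.491e-01 1.000e-04 9.000e-04] q [38.6 16.6 -3.7 69.7  0.  96.3] F [0.13 1.02 0.34] op 0.0849 jaw 32.28 tilt [-0.0008 -0.0002]
```

>>> jog_arm(
  motion=[
    {"xyz": [60, 92, 177], "delta_rot": [0.949, 0, 0]},
    {"xyz": [60, 92, 177], "delta_rot": [0.949, 0, 0]},
    {"xyz": [60, 92, 177], "delta_rot": [0.949, 0, 0]},
    {"xyz": [60, 92, 177], "delta_rot": [0.949, 0, 0]},
    {"xyz": [60, 92, 177], "delta_rot": [0.949, 0, 0]},
  ],
)

```text
time_s: 0.93
position: [0.5515, 0.3089, 0.1202]
eef_rot: [-75.6, 89.9, -169.1]
ft_force: [0.3, 0.9, -0.2]
opening: 0.0856
```

```bash
python3 -c "
from h import *
go(.551,.308,.12,-22.1)"
```

```text
t 0.93 pos [0.5515 0.3089 0.1202] xyz [ 0.2 -0.4  0.9] rot [0.3234 0.0004 0.001 ] q [ 21.6  25.6   1.1  65.6   0.  115.2] F [ 0.32  0.93 -0.22] op 0.0856 jaw -3.57 tilt [-0.0011 -0.0002]
```

>>> jog_arm(
  motion=[
    {"xyz": [0, 0, 0], "delta_rot": [0.323, 0, 0.001]},
    {"xyz": [0, 0, 0], "delta_rot": [0.323, 0, 0.001]},
    {"xyz": [0, 0, 0], "delta_rot": [0.323, 0, 0.001]},
    {"xyz": [0, 0, 0], "delta_rot": [0.323, 0, 0.001]},
  ],
)

```text
time_s: 1.27
position: [0.5502, 0.3099, 0.1203]
eef_rot: [-25.7, 89.9, -137.7]
ft_force: [0.7, 0.2, 0.6]
opening: 0.0853
```

```bash
python3 -c "
from h import *
import cv2
for n in('top','side'): cv2.imwrite(f'pics/{n}1.png',capture(n)[:,:,::-1])
a=cv2.imread('pics/top1.png')[190:310,70:230];b=cv2.imread('pics/side1.png')[60:230,110:300]
cv2.imwrite('pics/a.png',cv2.resize(a,None,fx=4.5,fy=4.5));cv2.imwrite('pics/b.png',cv2.resize(b,None,fx=3.5,fy=3.5))
go(.551,.308,.004,-22.1)"
```

```text
t 1.37 pos [0.5499 0.3103 0.1208] xyz [116.8   1.8   1.7] rot [ 0.0096  0.0005 -0.0001] q [ 21.8  25.4   1.   65.6  -0.  133.4] F [ 0.53  0.05 -0.3 ] op 0.0851 jaw -21.55 tilt [-0.0001 -0.0005]
```

View pics/a.png

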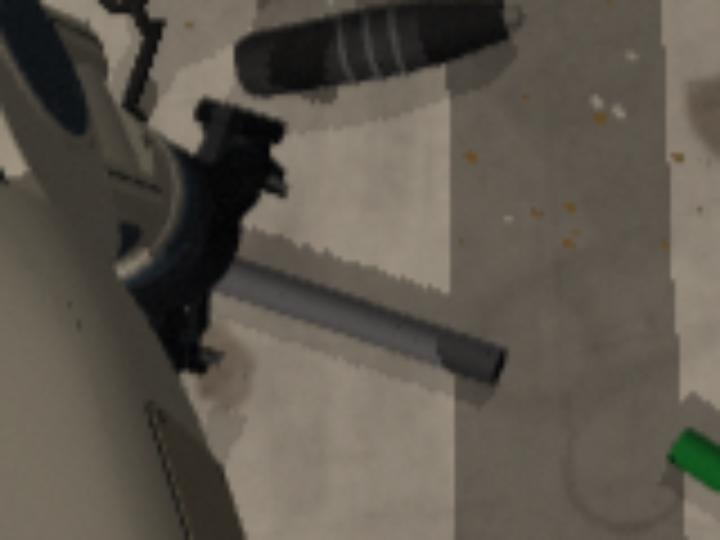

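View pics/b.png

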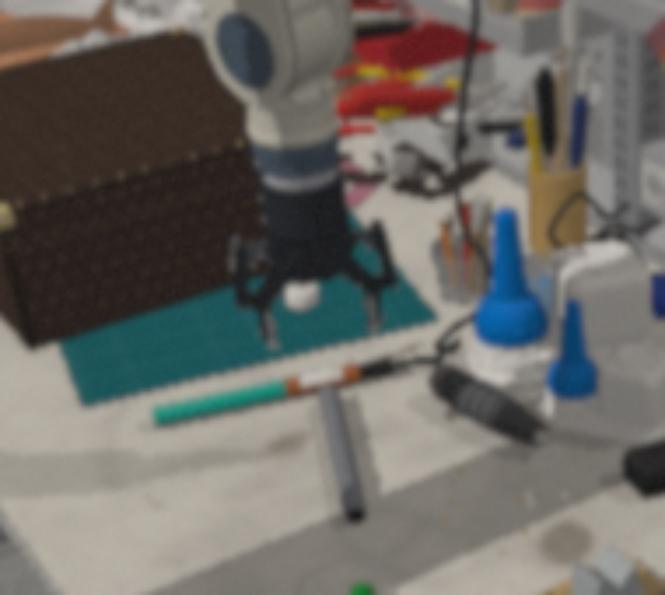

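>>> jog_arm(
  motion=[
    {"xyz": [35, 2, 2], "delta_rot": [0.009, 0, 0]},
    {"xyz": [70, 2, 2], "delta_rot": [0.009, 0, 0]},
    {"xyz": [95, 2, 2], "delta_rot": [0.009, 0, 0]},
    {"xyz": [110, 2, 2], "delta_rot": [0.009, 0, 0]},
    {"xyz": [116, 2, 2], "delta_rot": [0.009, 0, 0]},
  ],
)

```text
time_s: 1.78
position: [0.5496, 0.3074, 0.0024]
eef_rot: [-40.3, 89.8, -152.3]
ft_force: [-0.4, 0.4, 0.0]
opening: 0.0853
```

```bash
python3 -c "
from h import *
go(.551,.308,.004,-22.1)"
```

```text
t 1.78 pos [0.5496 0.3074 0.0024] xyz [-1.6  1.  -1.1] rot [0.0007 0.0028 0.0024] q [ 21.6  30.8  -8.7  50.7  -0.  133.7] F [-0.43  0.41  0.05] op 0.0853 jaw -22.06 tilt [-0.0033 -0.0017]
```

>>> jog_arm(
  motion=[
    {"xyz": [-3, 1, -1], "delta_rot": [0, 0.002, 0.002]},
    {"xyz": [-3, 1, -1], "delta_rot": [0, 0.002, 0.002]},
  ],
)

```text
time_s: 1.95
position: [0.5533, 0.3087, 0.0093]
eef_rot: [129.5, 89.7, 17.3]
ft_force: [1.2, 0.4, -0.1]
opening: 0.0856
```

>>> jog_arm(
  motion=[
    {"xyz": [0, 0, 0]},
    {"xyz": [0, 0, 0]},
    {"xyz": [0, 0, 0]},
    {"xyz": [0, 0, 0]},
    {"xyz": [0, 0, 0]},
  ],
  claw=-1,
)

```text
invalid input
```

```bash
python3 -c "
from h import *
go(.551,.308,.004,-22.1)"
```

```text
t 1.95 pos [0.5533 0.3087 0.0093] xyz [ 5.3 -1.8  1.5] rot [-0.0009 -0.003  -0.0037] q [ 21.6  30.5  -8.1  51.1  -0.  133.7] F [ 1.17  0.43 -0.12] op 0.0856 jaw -22.15 tilt [0.0046 0.0014]
```

>>> jog_arm(
  motion=[
    {"xyz": [0, 0, 0], "delta_rot": [0, 0, 0]},
    {"xyz": [0, 0, 0], "delta_rot": [0, 0, 0]},
  ],
)

```text
time_s: 2.12
position: [0.5533, 0.3087, 0.0096]
eef_rot: [130.3, 89.7, 18.1]
ft_force: [0.6, -0.2, 0.5]
opening: 0.0856
```

```bash
python3 -c "
from h import *
go(.551,.308,.004,-22.1)"
```

```text
t 2.12 pos [0.5533 0.3087 0.0096] xyz [ 5.6 -1.9  1.5] rot [-0.0017 -0.0037 -0.0043] q [ 21.6  30.4  -8.2  51.1  -0.  133.8] F [ 0.62 -0.24  0.55] op 0.0856 jaw -22.2 tilt [0.0054 0.0018]
```

>>> jog_arm(
  motion=[
    {"xyz": [5, -1.5, 1.5], "delta_rot": [-0.001, -0.004, -0.004]},
    {"xyz": [5, -1.5, 1.5], "delta_rot": [-0.001, -0.004, -0.004]},
    {"xyz": [5, -1.5, 1.5], "delta_rot": [-0.001, -0.004, -0.004]},
  ],
)

```text
time_s: 2.37
position: [0.5504, 0.3073, 0.003]
eef_rot: [-37.1, 89.8, -149.2]
ft_force: [-0.4, -0.3, 0.8]
opening: 0.0851
```

```bash
python3 -c "
from h import *
go(.551,.308,.004,-22.1)"
```

```text
t 2.37 pos [0.5504 0.3073 0.003 ] xyz [-1.   0.3 -0.8] rot [-0.0012  0.0023  0.0017] q [ 21.6  30.8  -8.6  50.8  -0.  133.7] F [-0.43 -0.31  0.84] op 0.0851 jaw -22.17 tilt [-0.0025 -0.0015]
```

>>> jog_arm(
  motion=[
    {"xyz": [0, 0, 0], "delta_rot": [0, 0, 0]},
    {"xyz": [0, 0, 0], "delta_rot": [0, 0, 0]},
    {"xyz": [0, 0, 0], "delta_rot": [0, 0, 0]},
    {"xyz": [0, 0, 0], "delta_rot": [0, 0, 0]},
    {"xyz": [0, 0, 0], "delta_rot": [0, 0, 0]},
  ],
  claw=-1,
)

```text
time_s: 2.78
position: [0.5506, 0.3074, 0.0031]
eef_rot: [-35.6, 89.9, -147.8]
ft_force: [0.0, 0.1, -0.3]
opening: 0.0257
```

>>> jog_arm(
  motion=[
    {"xyz": [0, 0, 0], "delta_rot": [0, 0, 0]},
    {"xyz": [0, 0, 0], "delta_rot": [0, 0, 0]},
    {"xyz": [0, 0, 0], "delta_rot": [0, 0, 0]},
    {"xyz": [0, 0, 0], "delta_rot": [0, 0, 0]},
    {"xyz": [0, 0, 0], "delta_rot": [0, 0, 0]},
  ],
)

```text
time_s: 3.2
position: [0.5508, 0.3075, 0.0033]
eef_rot: [-32.6, 89.9, -144.7]
ft_force: [-0.1, -0.6, 5.0]
opening: 0.0198
```

```bash
python3 -c "
from h import *
go(.551,.308,.13,-22.1)"
```

```text
t 3.2 pos [0.5508 0.3075 0.0033] xyz [-1.267e+02 -1.000e-01 -3.000e-01] rot [-0.0013  0.0017  0.0011] q [ 21.6  30.8  -8.6  50.8  -0.  133.7] F [-0.06 -0.61  5.01] op 0.0198 jaw -22.17 tilt [-0.0016 -0.0012]
```

>>> jog_arm(
  motion=[
    {"xyz": [-5, 0, 0], "delta_rot": [0, 0, 0]},
    {"xyz": [-20, 0, 0], "delta_rot": [0, 0, 0]},
    {"xyz": [-50, 0, 0], "delta_rot": [0, 0, 0]},
    {"xyz": [-90, 0, 0], "delta_rot": [0, 0, 0]},
    {"xyz": [-120, 0, 0], "delta_rot": [0, 0, 0]},
  ],
)

```text
time_s: 3.62
position: [0.5507, 0.3075, 0.1253]
eef_rot: [-37.3, 89.8, -149.5]
ft_force: [0.8, 1.2, 0.1]
opening: 0.0199
```

```bash
python3 -c "
from h import *
import cv2
for n in('top','side'): cv2.imwrite(f'pics/{n}2.png',capture(n)[:,:,::-1])
a=cv2.imread('pics/top2.png')[190:310,70:230];b=cv2.imread('pics/side2.png')[60:230,110:300]
cv2.imwrite('pics/a.png',cv2.resize(a,None,fx=4.5,fy=4.5));cv2.imwrite('pics/b.png',cv2.resize(b,None,fx=3.5,fy=3.5))
go(.612,-.084,.13,1.26)"
```

```text
t 3.72 pos [0.553  0.3085 0.1286] xyz [ -1.7 202.7 341.2] rot [-0.4089 -0.0027 -0.0051] q [ 21.6  25.1   1.7  66.2  -0.  133.7] F [ 0.38  0.12 -2.17] op 0.0195 jaw -22.17 tilt [0.0055 0.0017]
```

View pics/a.png

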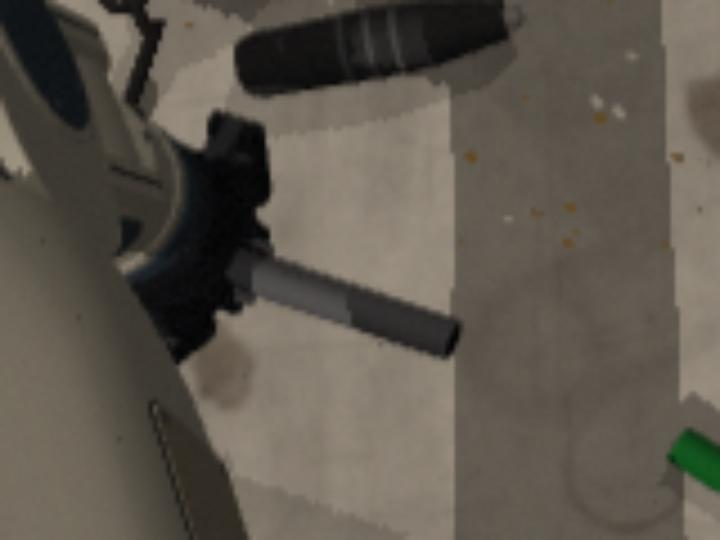

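View pics/b.png

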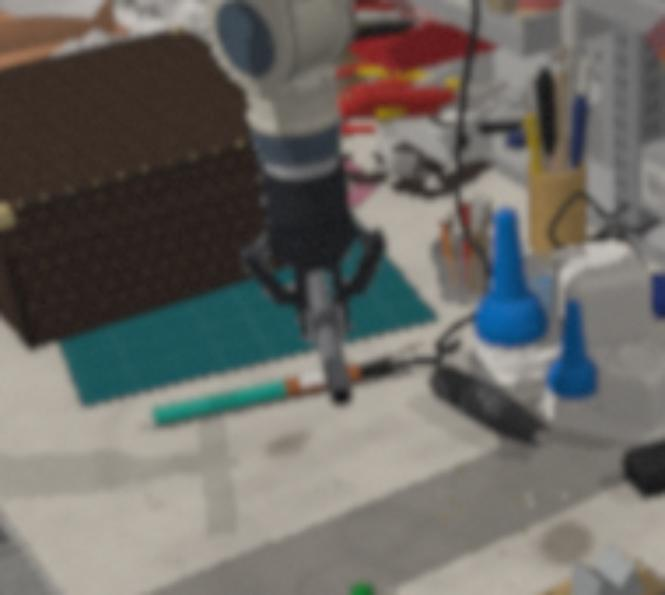

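```bash
python3 -c "
from h import *
P,e=tri((70+453/4.5-.5,190+337/4.5-.5),(110+341/3.5-.5,60+394/3.5-.5));print(P,e)
import numpy as np
print(P-np.array([.553,.3085,.1286+.0077]),np.linalg.norm(P-np.array([.553,.3085,.1286+.0077])))
go(.612,-.084,.14,1.26)"
```

```text
[0.50680865 0.19614974 0.14435414] 0.0005347992709427977
[-0.04619135 -0.11235026  0.00805414] 0.121741897907065
t 3.72 pos [0.553  0.3085 0.1286] xyz [-11.7 202.8 341.2] rot [-0.4089 -0.0027 -0.0051] q [ 21.6  25.1   1.7  66.2  -0.  133.7] F [ 0.38  0.12 -2.17] op 0.0195 jaw -22.17 tilt [0.0055 0.0017]
```

>>> jog_arm(
  motion=[
    {"xyz": [-10, 20, 34], "delta_rot": [-0.12, -0.003, -0.005]},
    {"xyz": [-15, 40, 67], "delta_rot": [-0.24, -0.003, -0.005]},
    {"xyz": [-15, 60, 101], "delta_rot": [-0.35, -0.003, -0.005]},
    {"xyz": [-15, 80, 135], "delta_rot": [-0.409, -0.003, -0.005]},
    {"xyz": [-15, 95, 160], "delta_rot": [-0.409, -0.003, -0.005]},
  ],
)

```text
time_s: 4.13
position: [0.5781, 0.1209, 0.1375]
eef_rot: [-67.4, 89.4, -155.9]
ft_force: [-0.2, 0.4, -1.5]
opening: 0.0198
```

```bash
python3 -c "
from h import *
go(.6115,-.082,.13,1.26)"
```

```text
t 4.13 pos [0.5781 0.1209 0.1375] xyz [  8.   28.3 203.7] rot [0.0033 0.0038 0.009 ] q [ 3.8 21.4 -3.  66.1 -0.2 92.3] F [-0.23  0.37 -1.46] op 0.0198 jaw 1.45 tilt [-0.0089 -0.004 ]
```

>>> jog_arm(
  motion=[
    {"xyz": [0, 28, 35], "delta_rot": [0.003, 0.004, 0.009]},
    {"xyz": [0, 28, 76], "delta_rot": [0.003, 0.004, 0.009]},
    {"xyz": [0, 28, 118], "delta_rot": [0.003, 0.004, 0.009]},
    {"xyz": [0, 28, 160], "delta_rot": [0.003, 0.004, 0.009]},
    {"xyz": [0, 28, 190], "delta_rot": [0.003, 0.004, 0.009]},
  ],
)

```text
time_s: 4.55
position: [0.61, -0.0686, 0.1375]
eef_rot: [-153.3, 89.9, 117.7]
ft_force: [0.2, 0.8, -0.9]
opening: 0.0197
```

>>> jog_arm(
  motion=[
    {"xyz": [0, 0, 0], "delta_rot": [0, 0, 0]},
    {"xyz": [0, 0, 0], "delta_rot": [0, 0, 0]},
  ],
)

```text
time_s: 4.72
position: [0.6101, -0.0676, 0.1375]
eef_rot: [-158.8, 89.9, 112.0]
ft_force: [0.2, -0.4, -0.9]
opening: 0.02
```

```bash
python3 -c "
from h import *
import cv2
for n in('top','side'): cv2.imwrite(f'pics/{n}3.png',capture(n)[:,:,::-1])
a=cv2.imread('pics/top3.png')[160:280,240:370];b=cv2.imread('pics/side3.png')[170:290,220:360]
cv2.imwrite('pics/a.png',cv2.resize(a,None,fx=5,fy=5));cv2.imwrite('pics/b.png',cv2.resize(b,None,fx=5,fy=5))
go(.6115,-.082,.1,1.26)"
```

```text
t 4.82 pos [ 0.6102 -0.0653  0.1379] xyz [37.9  1.  16.8] rot [-0.0032 -0.0015  0.    ] q [-14.   23.2  -0.1  66.7   0.1  74.9] F [ 0.07 -0.15 -0.28] op 0.0196 jaw 1.08 tilt [-0.0001  0.0015]
```

View pics/a.png

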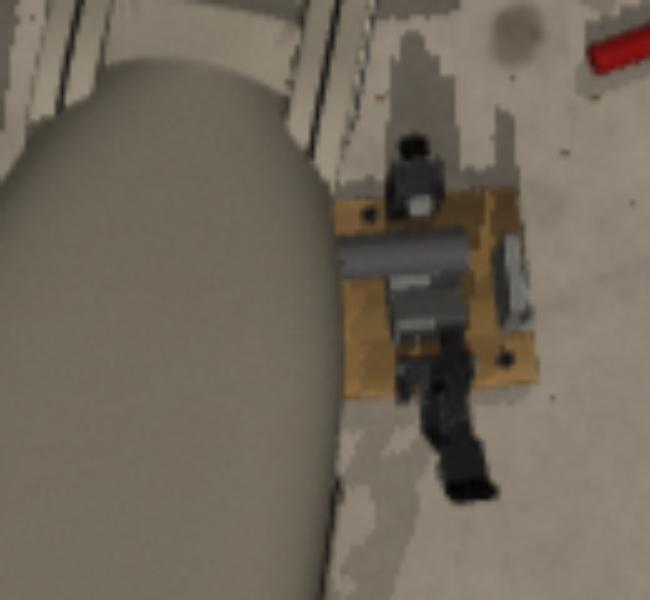

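View pics/b.png

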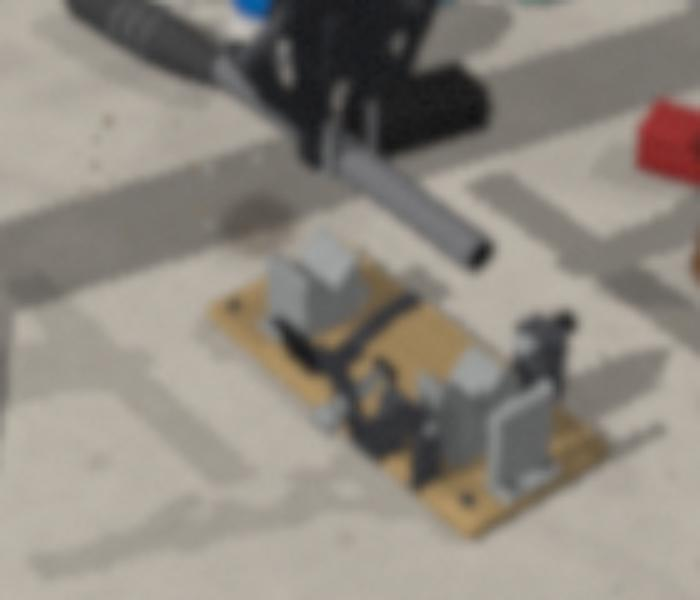

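```bash
python3 -c "
from h import *
P,e=tri((240+467/5-.5,160+250/5-.5),(220+481/5-.5,170+252/5-.5));print(P,e)
# strap/vrest checks: stop far top corner
print('stopcorner',tri((240+514/5-.5,160+236/5-.5),(220+546/5-.5,170+386/5-.5)), vr(.02,-.114,.068))
print('knob',tri((240+413/5-.5,160+147/5-.5),(220+564/5-.5,170+321/5-.5)))
# blk1 far-left top corner (from o_top 127,212 ; side 222,103)
print('b1',tri((240+127/5-.5,170+213/5-.5),(250+222/6.5-.5,200+101/6.5-.5)), vr(.021,.08,.055))
print('b2',tri((240+390/5-.5,170+196/5-.5),(250+424/6.5-.5,200+253/6.5-.5)), vr(.021,-.054,.055))
print('handle end',tri((240+470/5-.5,160+480/5-.5),(220+300/5-.5,170+345/5-.5)))
"
```

```text
[ 0.61008808 -0.18494273  0.14988985] 0.001030378076222223
stopcorner (array([ 0.63277982, -0.21756202,  0.06963437]), np.float64(0.0015712066952746535)) [ 0.63250296 -0.21753245  0.068     ]
knob (array([ 0.68614919, -0.1730303 ,  0.05632954]), np.float64(0.0003294864735210397))
b1 (array([ 0.63307524, -0.02388947,  0.05611024]), np.float64(0.0047480974224730745)) [ 0.62923506 -0.0235574   0.055     ]
b2 (array([ 0.63578324, -0.15739177,  0.05496643]), np.float64(0.00010099100572144054)) [ 0.63218282 -0.15752497  0.055     ]
handle end (array([ 0.5026367 , -0.17738572,  0.13971801]), np.float64(0.0023548657754357827))
```

```bash
python3 -c "
from h import *
import cv2
I=cv2.imread('pics/b.png')
for z,c in((.1456,(0,0,255)),(.150,(0,255,0))):
  for yy in np.arange(-.12,.101,.02):
    X=np.array([.6102-.022*yy,-.0653+yy,z]);p=(proj('side',X)+.5-[220,170])*5
    cv2.circle(I,tuple(int(a) for a in p),2,c,-1)
cv2.imwrite('pics/b2.png',I)
"
```

```text
(no output)
```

View pics/b2.png

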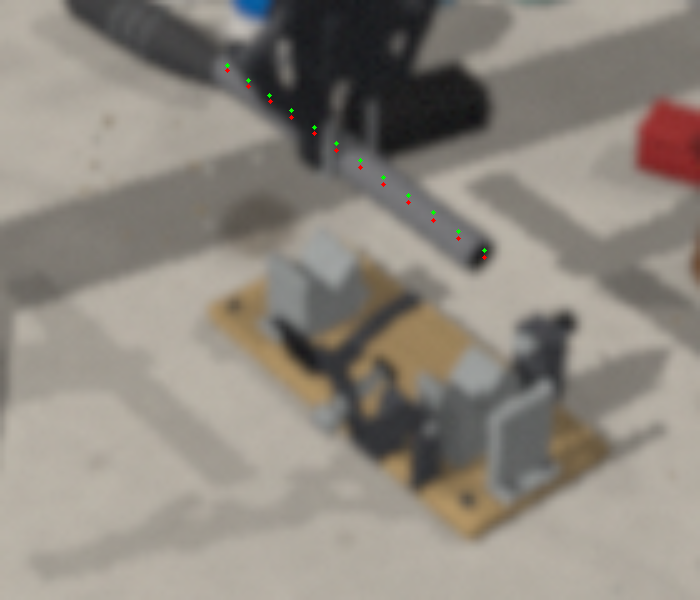

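```bash
python3 -c "
from h import *
go(.612,-.080,.062,1.26)"
```

```text
t 4.82 pos [ 0.6102 -0.0653  0.1379] xyz [75.9  1.5 14.8] rot [-0.0032 -0.0015  0.    ] q [-14.   23.2  -0.1  66.7   0.1  74.9] F [ 0.07 -0.15 -0.28] op 0.0196 jaw 1.08 tilt [-0.0001  0.0015]
```

>>> jog_arm(
  motion=[
    {"xyz": [10, 2, 8], "delta_rot": [-0.003, -0.001, 0]},
    {"xyz": [30, 2, 15], "delta_rot": [-0.003, -0.001, 0]},
    {"xyz": [55, 2, 15], "delta_rot": [-0.003, -0.001, 0]},
    {"xyz": [75, 2, 15], "delta_rot": [-0.003, -0.001, 0]},
    {"xyz": [75, 2, 15], "delta_rot": [-0.003, -0.001, 0]},
  ],
)

```text
time_s: 5.23
position: [0.6107, -0.0792, 0.0589]
eef_rot: [-107.7, 89.7, 163.7]
ft_force: [-0.5, 0.1, -2.2]
opening: 0.0195
```

```bash
python3 -c "
from h import *
import cv2
for n in('top','side'): cv2.imwrite(f'pics/{n}4.png',capture(n)[:,:,::-1])
a=cv2.imread('pics/top4.png')[160:280,240:370];b=cv2.imread('pics/side4.png')[170:290,220:360]
cv2.imwrite('pics/a.png',cv2.resize(a,None,fx=5,fy=5));cv2.imwrite('pics/b.png',cv2.resize(b,None,fx=5,fy=5))
go(.612,-.080,.050,1.26)"
```

```text
t 5.33 pos [ 0.6127 -0.0798  0.0631] xyz [13.1 -0.7  0.2] rot [ 0.0015 -0.0002  0.0003] q [-15.2  26.6  -6.2  57.3   0.   73.5] F [ 0.59 -0.15  0.2 ] op 0.0194 jaw 1.35 tilt [-0.0003  0.0002]
```

View pics/a.png

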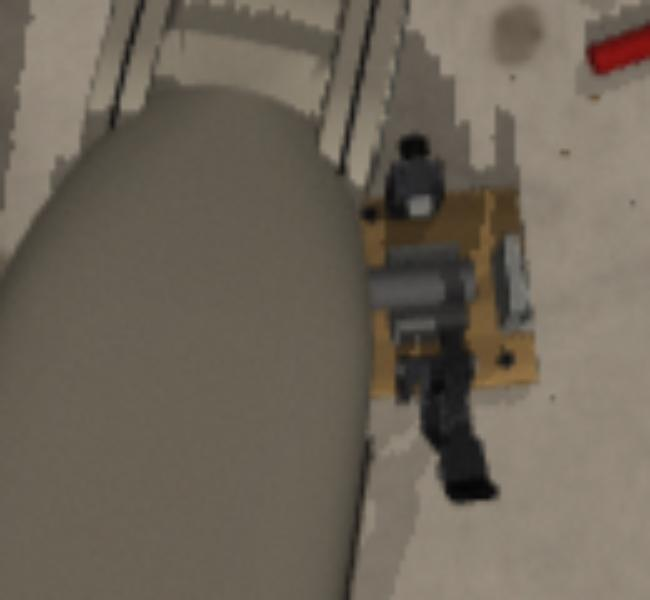

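View pics/b.png

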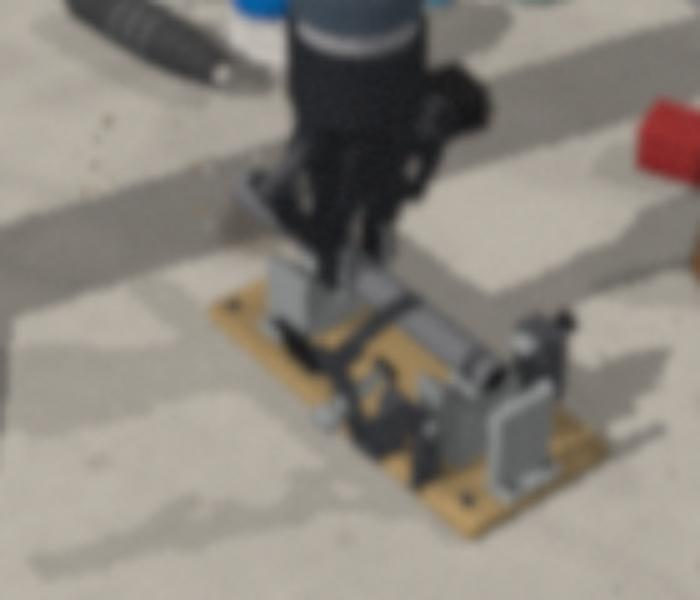

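>>> jog_arm(
  motion=[
    {"xyz": [4, -0.5, 0], "delta_rot": [0, 0, 0]},
    {"xyz": [8, -0.5, 0], "delta_rot": [0, 0, 0]},
    {"xyz": [11, -0.5, 0], "delta_rot": [0, 0, 0]},
    {"xyz": [11, -0.5, 0], "delta_rot": [0, 0, 0]},
  ],
)

```text
time_s: 5.67
position: [0.6126, -0.0806, 0.0526]
eef_rot: [78.2, 89.9, -10.5]
ft_force: [-0.9, -0.7, -1.2]
opening: 0.0197
```

>>> jog_arm(
  motion=[
    {"xyz": [1, 0, 0], "delta_rot": [0, 0, 0]},
    {"xyz": [2, 0, 0], "delta_rot": [0, 0, 0]},
    {"xyz": [2, 0, 0], "delta_rot": [0, 0, 0]},
  ],
)

```text
time_s: 5.92
position: [0.6126, -0.0807, 0.0507]
eef_rot: [80.2, 89.9, -8.5]
ft_force: [-0.9, -0.5, -1.4]
opening: 0.0195
```

>>> jog_arm(
  motion=[
    {"xyz": [1, 0, 0], "delta_rot": [0, 0, 0]},
    {"xyz": [2, 0, 0], "delta_rot": [0, 0, 0]},
    {"xyz": [2, 0, 0], "delta_rot": [0, 0, 0]},
  ],
)

```text
time_s: 6.17
position: [0.6125, -0.0806, 0.0485]
eef_rot: [83.4, 89.9, -5.4]
ft_force: [-1.6, 0.0, -1.6]
opening: 0.0201
```

>>> jog_arm(
  motion=[
    {"xyz": [0.5, 0, 0], "delta_rot": [0, 0, 0]},
    {"xyz": [1, 0, 0], "delta_rot": [0, 0, 0]},
    {"xyz": [1, 0, 0], "delta_rot": [0, 0, 0]},
  ],
)

```text
time_s: 6.42
position: [0.6125, -0.0806, 0.0476]
eef_rot: [81.1, 89.9, -7.7]
ft_force: [0.5, 0.3, -1.4]
opening: 0.0201
```

>>> jog_arm(
  motion=[
    {"xyz": [0.5, 0, 0], "delta_rot": [0, 0, 0]},
    {"xyz": [1, 0, 0], "delta_rot": [0, 0, 0]},
    {"xyz": [1, 0, 0], "delta_rot": [0, 0, 0]},
  ],
)

```text
time_s: 6.67
position: [0.6126, -0.0807, 0.0466]
eef_rot: [79.4, 89.9, -9.3]
ft_force: [0.1, 0.0, -1.2]
opening: 0.0196
```

>>> jog_arm(
  motion=[
    {"xyz": [0.5, 0, 0], "delta_rot": [0, 0, 0]},
    {"xyz": [1, 0, 0], "delta_rot": [0, 0, 0]},
    {"xyz": [1, 0, 0], "delta_rot": [0, 0, 0]},
  ],
)

```text
time_s: 6.92
position: [0.613, -0.0807, 0.0459]
eef_rot: [79.1, 89.9, -9.6]
ft_force: [1.2, 0.8, 0.6]
opening: 0.0198
```

>>> jog_arm(
  motion=[
    {"xyz": [0.5, 0, 0], "delta_rot": [0, 0, 0]},
    {"xyz": [1, 0, 0], "delta_rot": [0, 0, 0]},
    {"xyz": [1, 0, 0], "delta_rot": [0, 0, 0]},
  ],
)

```text
time_s: 7.17
position: [0.613, -0.0807, 0.0458]
eef_rot: [77.6, 89.8, -11.1]
ft_force: [-2.1, 0.5, 8.7]
opening: 0.0198
```

>>> jog_arm(
  motion=[
    {"xyz": [-0.8, 0, 0], "delta_rot": [0, 0, 0]},
    {"xyz": [-0.8, 0, 3], "delta_rot": [0, 0, 0]},
    {"xyz": [-0.8, 0, 6], "delta_rot": [0, 0, 0]},
    {"xyz": [-0.8, 0, 8], "delta_rot": [0, 0, 0]},
    {"xyz": [-0.8, 0, 8], "delta_rot": [0, 0, 0]},
  ],
)

```text
time_s: 7.58
position: [0.6132, -0.0887, 0.0459]
eef_rot: [100.7, 89.9, 12.0]
ft_force: [0.8, 3.0, 5.1]
opening: 0.0195
```

```bash
python3 -c "
from h import *
go(.6125,-.0943,.0458,1.26)"
```

```text
t 7.58 pos [ 0.6132 -0.0887  0.0459] xyz [ 0.1 -0.8  5.5] rot [ 0.0001 -0.0005 -0.0024] q [-16.   27.5  -7.5  54.9   0.1  72.7] F [0.8  3.03 5.13] op 0.0195 jaw 1.27 tilt [0.0024 0.0005]
```

>>> jog_arm(
  motion=[
    {"xyz": [0, 0, 1], "delta_rot": [0, 0, 0]},
    {"xyz": [0, 0, 2], "delta_rot": [0, 0, 0]},
    {"xyz": [0, 0, 2], "delta_rot": [0, 0, 0]},
  ],
)

```text
time_s: 7.83
position: [0.6132, -0.0905, 0.0459]
eef_rot: [105.7, 89.9, 17.0]
ft_force: [0.4, 3.3, 5.4]
opening: 0.0198
```

>>> jog_arm(
  motion=[
    {"xyz": [0, 0, 0.5], "delta_rot": [0, 0, 0]},
    {"xyz": [0, 0, 1], "delta_rot": [0, 0, 0]},
    {"xyz": [0, 0, 1], "delta_rot": [0, 0, 0]},
  ],
)

```text
time_s: 8.08
position: [0.6132, -0.0913, 0.0459]
eef_rot: [109.0, 89.9, 20.3]
ft_force: [0.8, 4.0, 6.0]
opening: 0.02
```

>>> jog_arm(
  motion=[
    {"xyz": [0, 0, 0.5], "delta_rot": [0, 0, 0]},
    {"xyz": [0, 0, 1], "delta_rot": [0, 0, 0]},
    {"xyz": [0, 0, 1], "delta_rot": [0, 0, 0]},
  ],
)

```text
time_s: 8.33
position: [0.6132, -0.0923, 0.0458]
eef_rot: [109.3, 89.9, 20.5]
ft_force: [1.2, 4.3, 5.7]
opening: 0.0194
```

>>> jog_arm(
  motion=[
    {"xyz": [0, 0, 0.5], "delta_rot": [0, 0, 0]},
    {"xyz": [0, 0, 1], "delta_rot": [0, 0, 0]},
    {"xyz": [0, 0, 1], "delta_rot": [0, 0, 0]},
  ],
)

```text
time_s: 8.58
position: [0.6133, -0.0933, 0.0459]
eef_rot: [108.9, 89.9, 20.1]
ft_force: [0.4, 5.2, 4.6]
opening: 0.0195
```

>>> jog_arm(
  motion=[
    {"xyz": [0, 0, 0.5], "delta_rot": [0, 0, 0]},
    {"xyz": [0, 0, 1], "delta_rot": [0, 0, 0]},
    {"xyz": [0, 0, 1], "delta_rot": [0, 0, 0]},
  ],
)

```text
time_s: 8.83
position: [0.6133, -0.0943, 0.0458]
eef_rot: [108.8, 89.9, 20.1]
ft_force: [0.9, 5.2, 5.7]
opening: 0.0198
```

>>> jog_arm(
  motion=[
    {"xyz": [0, 0, 0.5], "delta_rot": [0, 0, 0]},
    {"xyz": [0, 0, 0.8], "delta_rot": [0, 0, 0]},
    {"xyz": [0, 0, 0.8], "delta_rot": [0, 0, 0]},
  ],
)

```text
time_s: 9.08
position: [0.6133, -0.0951, 0.0458]
eef_rot: [109.7, 89.9, 21.0]
ft_force: [0.9, 4.2, 5.2]
opening: 0.0203
```

>>> jog_arm(
  motion=[
    {"xyz": [0, 0, 0.5], "delta_rot": [0, 0, 0]},
    {"xyz": [0, 0, 0.8], "delta_rot": [0, 0, 0]},
    {"xyz": [0, 0, 0.8], "delta_rot": [0, 0, 0]},
  ],
)

```text
time_s: 9.33
position: [0.6133, -0.0956, 0.0458]
eef_rot: [120.6, 89.8, 31.9]
ft_force: [1.7, 6.6, 6.1]
opening: 0.0202
```

>>> jog_arm(
  motion=[
    {"xyz": [0, 0, 0.5], "delta_rot": [0, 0, 0]},
    {"xyz": [0, 0, 0.8], "delta_rot": [0, 0, 0]},
    {"xyz": [0, 0, 0.8], "delta_rot": [0, 0, 0]},
  ],
)

```text
time_s: 9.58
position: [0.6133, -0.0956, 0.0458]
eef_rot: [138.8, 89.8, 50.1]
ft_force: [1.2, 10.4, 7.7]
opening: 0.0196
```

>>> jog_arm(
  motion=[
    {"xyz": [0, 0, 0.5], "delta_rot": [0, 0, 0]},
    {"xyz": [0, 0, 0.8], "delta_rot": [0, 0, 0]},
    {"xyz": [0, 0, 0.8], "delta_rot": [0, 0, 0]},
  ],
)

```text
time_s: 9.83
position: [0.6133, -0.0956, 0.0459]
eef_rot: [148.1, 89.7, 59.4]
ft_force: [1.8, 13.8, 6.7]
opening: 0.0192
```

```bash
python3 -c "
from h import *
import cv2
for n in('top','side'): cv2.imwrite(f'pics/{n}5.png',capture(n)[:,:,::-1])
a=cv2.imread('pics/top5.png')[190:260,300:370];b=cv2.imread('pics/side5.png')[210:280,270:350]
cv2.imwrite('pics/a.png',cv2.resize(a,None,fx=8,fy=8));cv2.imwrite('pics/b.png',cv2.resize(b,None,fx=8,fy=8))
go(.6125,-.0943,.0458,1.26)"
```

```text
t 9.93 pos [ 0.6133 -0.0957  0.0458] xyz [ 0.  -0.8 -1.4] rot [ 0.0017 -0.004  -0.0025] q [-16.7  27.6  -7.3  55.1   0.3  71.9] F [ 1.67 12.75  7.3 ] op 0.0195 jaw 1.36 tilt [0.0024 0.0041]
```

View pics/a.png

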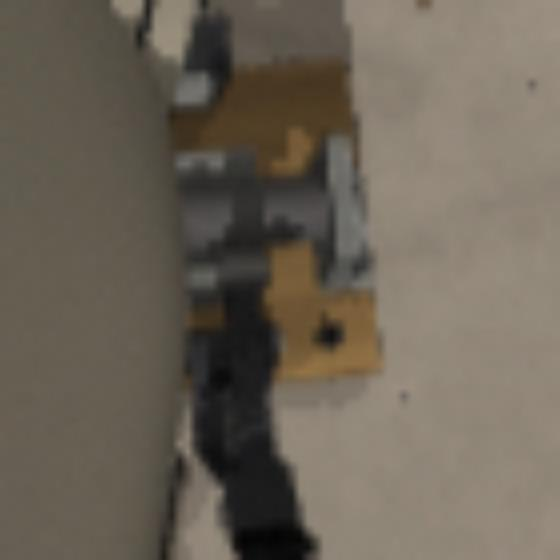

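View pics/b.png

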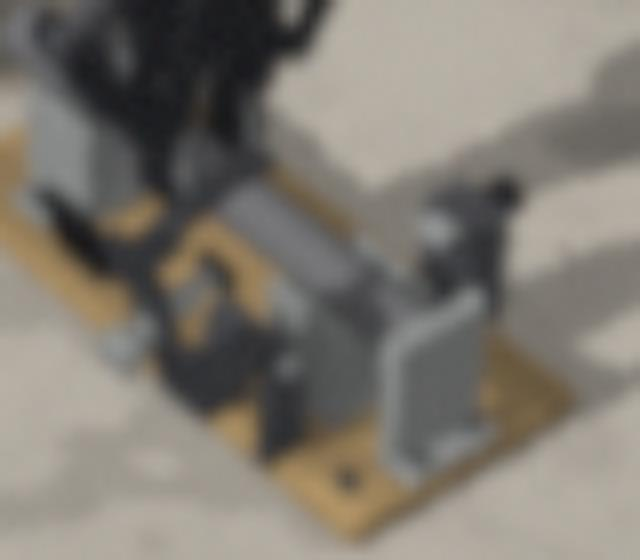

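>>> jog_arm(
  motion=[
    {"xyz": [-0.3, 0, -0.8], "delta_rot": [0, 0, 0]},
    {"xyz": [-0.3, 0, -0.8], "delta_rot": [0, 0, 0]},
  ],
)

```text
time_s: 10.1
position: [0.6133, -0.0956, 0.0459]
eef_rot: [137.5, 89.8, 48.9]
ft_force: [2.2, 9.6, 4.7]
opening: 0.0199
```

>>> jog_arm(
  motion=[
    {"xyz": [0, 0, 0], "delta_rot": [0, 0, 0]},
    {"xyz": [0, 0, 0], "delta_rot": [0, 0, 0]},
    {"xyz": [0, 0, 0], "delta_rot": [0, 0, 0]},
    {"xyz": [0, 0, 0], "delta_rot": [0, 0, 0]},
    {"xyz": [0, 0, 0], "delta_rot": [0, 0, 0]},
  ],
  claw=0.2,
)

```text
time_s: 10.52
position: [0.6128, -0.0974, 0.0456]
eef_rot: [66.7, 89.9, -22.1]
ft_force: [-0.1, -0.4, 0.2]
opening: 0.0512
```

>>> jog_arm(
  motion=[
    {"xyz": [-5, 0, 0], "delta_rot": [0, 0, 0]},
    {"xyz": [-20, 0, 0], "delta_rot": [0, 0, 0]},
    {"xyz": [-60, 0, 0], "delta_rot": [0, 0, 0]},
    {"xyz": [-100, 0, 0], "delta_rot": [0, 0, 0]},
    {"xyz": [-140, 0, 0], "delta_rot": [0, 0, 0]},
  ],
)

```text
time_s: 10.93
position: [0.6122, -0.097, 0.1876]
eef_rot: [79.3, 90.0, -9.5]
ft_force: [1.1, -0.1, 0.8]
opening: 0.0517
```

```bash
sed -i 's/SEAT=np.array(\[.610/SEAT=np.array([.6127/' h.py; python3 -c "
from h import *
import cv2
for n in('top','side'): cv2.imwrite(f'pics/{n}6.png',capture(n)[:,:,::-1])
for n,x0,y0,k in(('top',290,180,7),('side',260,200,7)):
  I=cv2.resize(cv2.imread(f'pics/{n}6.png')[y0:y0+85,x0:x0+85],None,fx=k,fy=k,interpolation=cv2.INTER_CUBIC)
  for th,c in((1.6,(255,0,0)),(1.75,(255,0,255)),(1.9,(0,255,255))):
    for lx,lz in((0,0),(.042,.034),(.09,.05),(.118,.05),(.078,0.034)):
      p=(proj(n,strap(th,lx,lz))+.5-[x0,y0])*k;cv2.circle(I,tuple(int(a) for a in p),3,c,-1)
  cv2.imwrite(f'pics/o_{n}.png',I)
go(.48,-.177,.19,1.26)"
```

```text
t 11.03 pos [ 0.6151 -0.0978  0.1933] xyz [   2.  -136.9   76.2] rot [-0.      0.0037 -0.0117] q [-16.7  22.2   6.5  73.6   0.   72. ] F [ 1.32 -0.73 -0.57] op 0.0514 jaw 1.26 tilt [ 0.0118 -0.0035]
```

View pics/o_top.png

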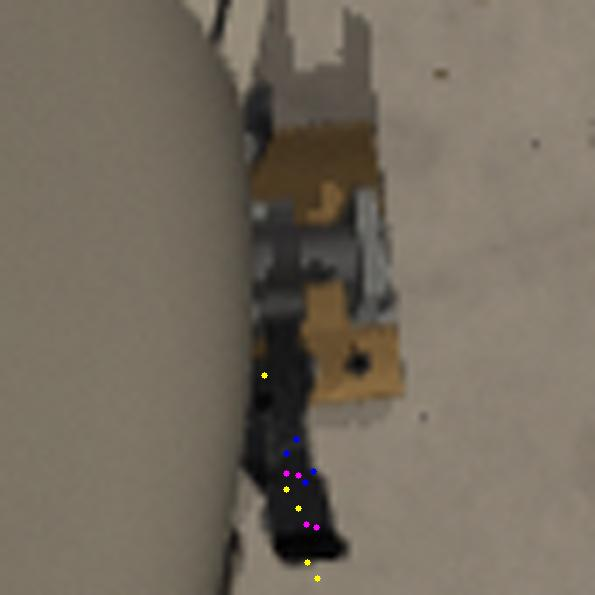

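View pics/o_side.png

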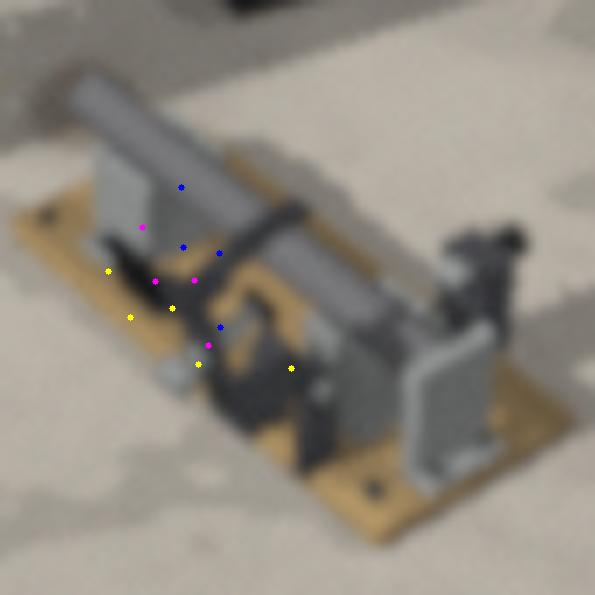

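```bash
python3 -c "
from h import *
go(.47,-.1787,.205,1.26)"
```

```text
t 11.03 pos [ 0.6151 -0.0978  0.1933] xyz [ -13.1 -146.7   77.7] rot [-0.      0.0037 -0.0117] q [-16.7  22.2   6.5  73.6   0.   72. ] F [ 1.32 -0.73 -0.57] op 0.0514 jaw 1.26 tilt [ 0.0118 -0.0035]
```

>>> jog_arm(
  motion=[
    {"xyz": [-15, -30, 17], "delta_rot": [0, 0.003, -0.01]},
    {"xyz": [-14, -65, 35], "delta_rot": [0, 0.003, -0.01]},
    {"xyz": [-14, -100, 53], "delta_rot": [0, 0.003, -0.01]},
    {"xyz": [-14, -135, 70], "delta_rot": [0, 0.003, -0.01]},
    {"xyz": [-14, -147, 77], "delta_rot": [0, 0.003, -0.01]},
  ],
  claw=-1,
)

```text
time_s: 11.45
position: [0.4637, -0.1782, 0.2]
eef_rot: [-103.3, 89.4, 167.8]
ft_force: [1.1, -0.2, 0.5]
opening: 0.0001
```

>>> jog_arm(
  motion=[
    {"xyz": [0, 0, 0], "delta_rot": [0, 0, 0]},
    {"xyz": [0, 0, 0], "delta_rot": [0, 0, 0]},
  ],
)

```text
time_s: 11.62
position: [0.4673, -0.1778, 0.2001]
eef_rot: [-107.1, 89.5, 164.1]
ft_force: [-0.6, 0.8, 0.1]
opening: -0.0002
```

```bash
python3 -c "
from h import *
go(.472,-.1787,.135,1.26)"
```

```text
t 11.62 pos [ 0.4673 -0.1778  0.2001] xyz [65.1  5.2  1.2] rot [-0.0018 -0.0023  0.0075] q [-30.4  10.9  -8.5  71.   -0.1  58.5] F [-0.57  0.78  0.11] op -0.0002 jaw 1.16 tilt [-0.0076  0.0022]
```

>>> jog_arm(
  motion=[
    {"xyz": [20, 0, 1], "delta_rot": [-0.002, -0.002, 0.007]},
    {"xyz": [45, 0, 1], "delta_rot": [-0.002, -0.002, 0.007]},
    {"xyz": [62, 0, 1], "delta_rot": [-0.002, -0.002, 0.007]},
    {"xyz": [62, 0, 1], "delta_rot": [-0.002, -0.002, 0.007]},
    {"xyz": [62, 0, 1], "delta_rot": [-0.002, -0.002, 0.007]},
  ],
)

```text
time_s: 12.03
position: [0.4675, -0.1775, 0.1372]
eef_rot: [-120.8, 89.8, 150.7]
ft_force: [0.9, 0.4, 0.7]
opening: 0.0003
```

```bash
python3 -c "
from h import *
import cv2
for n in('top','side'): cv2.imwrite(f'pics/{n}7.png',capture(n)[:,:,::-1])
a=cv2.imread('pics/top7.png')[190:290,280:380];b=cv2.imread('pics/side7.png')[170:290,220:360]
cv2.imwrite('pics/a.png',cv2.resize(a,None,fx=6,fy=6));cv2.imwrite('pics/b.png',cv2.resize(b,None,fx=5,fy=5))
go(.480,-.1787,.135,1.26)"
```

```text
t 12.13 pos [ 0.468  -0.1781  0.1385] xyz [ 3.5 11.9  0.9] rot [ 0.0028 -0.0002  0.0006] q [-30.4  12.8 -15.5  61.8  -0.   58.1] F [ 0.07 -0.07  0.18] op -0.0003 jaw 1.42 tilt [-0.0006  0.0002]
```

View pics/a.png

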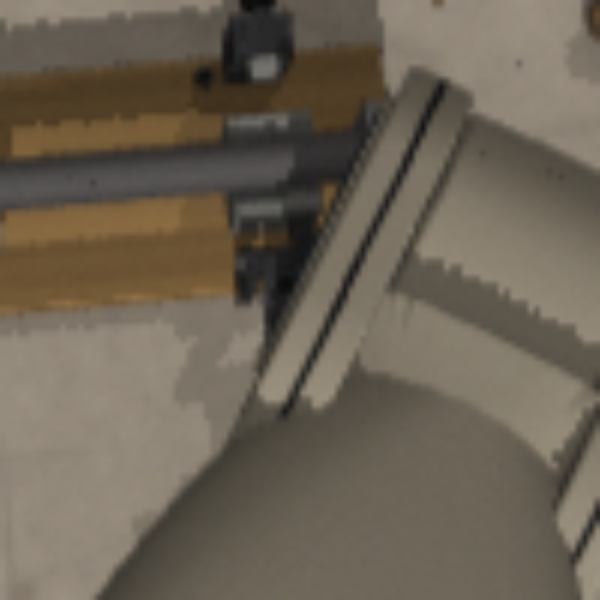

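View pics/b.png

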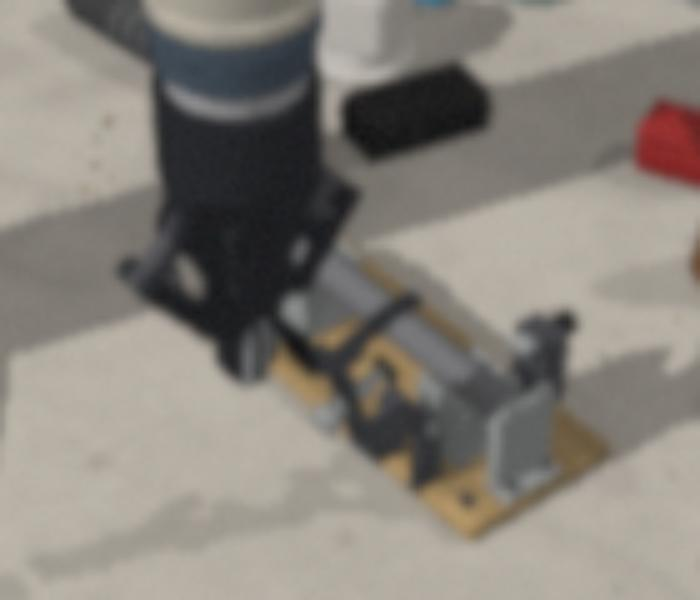

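>>> jog_arm(
  motion=[
    {"xyz": [0, 7, 1], "delta_rot": [0, 0, 0]},
    {"xyz": [-2, 14, 1], "delta_rot": [0, 0, 0]},
    {"xyz": [-6, 20, 1], "delta_rot": [0, 0, 0]},
    {"xyz": [-10, 27, 1], "delta_rot": [0, 0, 0]},
    {"xyz": [-14, 34, 1], "delta_rot": [0, 0, 0]},
  ],
)

```text
time_s: 12.55
position: [0.5019, -0.1784, 0.1524]
eef_rot: [-106.1, 89.9, 165.3]
ft_force: [-1.3, -0.3, 1.5]
opening: -0.0002
```

```bash
python3 -c "
from h import *
import cv2
for n in('side',): cv2.imwrite(f'pics/{n}8.png',capture(n)[:,:,::-1])
b=cv2.imread('pics/side8.png')[170:290,220:360]
cv2.imwrite('pics/b.png',cv2.resize(b,None,fx=5,fy=5))
go(.518,-.1777,.161,1.26)"
```

```text
t 12.6 pos [ 0.5034 -0.1786  0.1529] xyz [-8.1 14.7 -0.5] rot [ 0.0022  0.0001 -0.0007] q [-28.5  15.3  -9.8  64.9   0.   60.1] F [0.51 0.55 0.44] op -0.0003 jaw 1.39 tilt [ 0.0007 -0.0001]
```

View pics/b.png

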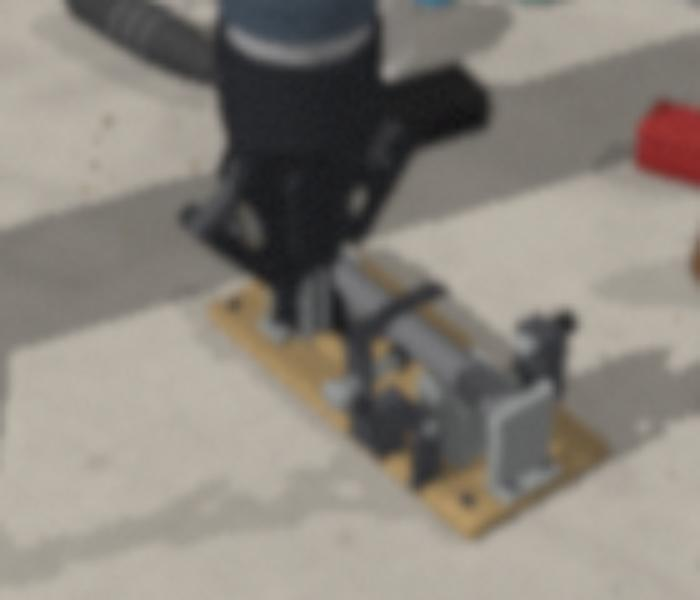

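>>> jog_arm(
  motion=[
    {"xyz": [-5, 9, 0], "delta_rot": [0, 0, 0]},
    {"xyz": [-8, 18, 0], "delta_rot": [0, 0, 0]},
    {"xyz": [-10, 28, 0], "delta_rot": [0, 0, 0]},
    {"xyz": [-11, 38, 0], "delta_rot": [0, 0, 0]},
    {"xyz": [-12, 46, 0], "delta_rot": [0, 0, 0]},
  ],
)

```text
time_s: 13.02
position: [0.5481, -0.1772, 0.1637]
eef_rot: [-121.4, 89.9, 150.0]
ft_force: [-1.4, 0.4, 1.3]
opening: -0.0003
```

```bash
python3 -c "
from h import *
import cv2
for n in('side',): cv2.imwrite(f'pics/{n}9.png',capture(n)[:,:,::-1])
b=cv2.imread('pics/side9.png')[170:290,220:360]
cv2.imwrite('pics/b.png',cv2.resize(b,None,fx=5,fy=5))
go(.518,-.1777,.161,1.26)"
```

```text
t 13.07 pos [ 0.5492 -0.1773  0.1636] xyz [  2.6 -31.2  -0.3] rot [ 0.0024 -0.0006  0.0003] q [-26.2  19.   -2.8  68.3   0.   62.4] F [ 0.42 -0.24  0.31] op -0.0002 jaw 1.4 tilt [-0.0003  0.0006]
```

View pics/b.png

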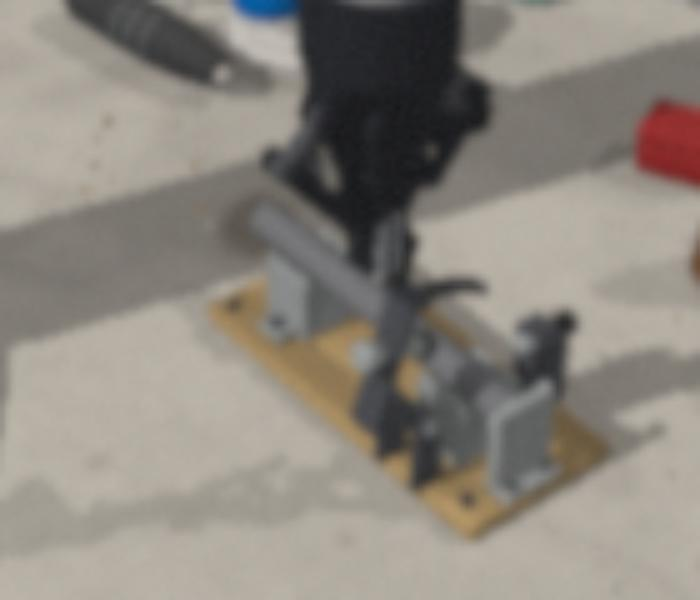

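>>> jog_arm(
  motion=[
    {"xyz": [-2, 8, 0], "delta_rot": [0.001, 0, 0]},
    {"xyz": [-3, 16, 0], "delta_rot": [0.001, 0, 0]},
    {"xyz": [-4, 24, 0], "delta_rot": [0.001, 0, 0]},
    {"xyz": [-4, 32, 0], "delta_rot": [0.001, 0, 0]},
    {"xyz": [-2, 39, 0], "delta_rot": [0.001, 0, 0]},
  ],
)

```text
time_s: 13.48
position: [0.5871, -0.1763, 0.1657]
eef_rot: [-120.6, 89.9, 150.8]
ft_force: [0.7, 1.0, 2.5]
opening: 0.0004
```

```bash
python3 -c "
from h import *
import cv2
for n in('side',): cv2.imwrite(f'pics/{n}10.png',capture(n)[:,:,::-1])
b=cv2.imread('pics/side10.png')[170:290,220:360]
cv2.imwrite('pics/b.png',cv2.resize(b,None,fx=5,fy=5))
go(.608,-.1765,.159,1.26)"
```

```text
t 13.53 pos [ 0.5879 -0.1763  0.1648] xyz [ 5.8 20.1  0.7] rot [ 0.0012 -0.0008  0.0009] q [-24.5  22.5   2.8  70.4   0.   64.1] F [ 0.12 -0.55 -0.7 ] op 0.0 jaw 1.33 tilt [-0.0009  0.0008]
```

View pics/b.png

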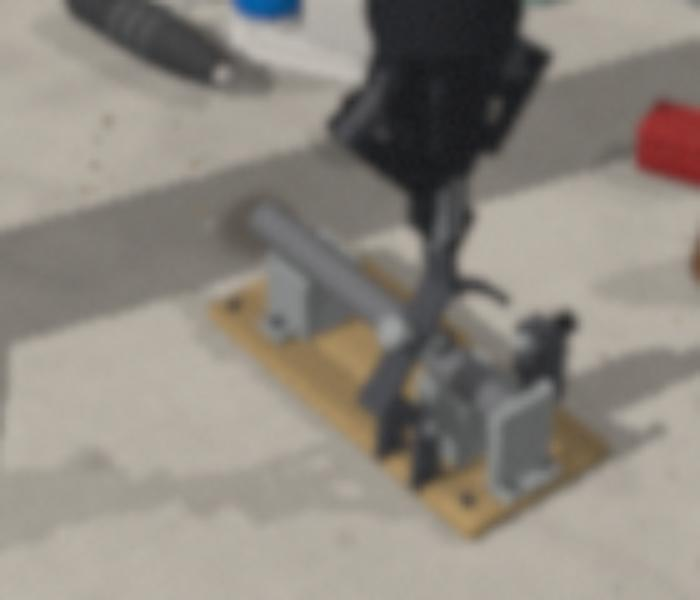

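>>> jog_arm(
  motion=[
    {"xyz": [1, 6, 0], "delta_rot": [0.001, 0, 0]},
    {"xyz": [3, 12, 0], "delta_rot": [0.001, 0, 0]},
    {"xyz": [5, 18, 0], "delta_rot": [0.001, 0, 0]},
    {"xyz": [8, 24, 0], "delta_rot": [0.001, 0, 0]},
    {"xyz": [11, 30, 0], "delta_rot": [0.001, 0, 0]},
  ],
)

```text
time_s: 13.95
position: [0.6166, -0.1756, 0.1541]
eef_rot: [-114.9, 89.9, 156.3]
ft_force: [1.1, -0.1, 1.2]
opening: -0.0
```

```bash
python3 -c "
from h import *
import cv2
for n in('side',): cv2.imwrite(f'pics/{n}11.png',capture(n)[:,:,::-1])
b=cv2.imread('pics/side11.png')[170:290,220:360]
cv2.imwrite('pics/b.png',cv2.resize(b,None,fx=5,fy=5))
go(.632,-.1765,.144,1.26)"
```

```text
t 14.0 pos [ 0.6172 -0.1755  0.1532] xyz [ 9.1 14.8  1.3] rot [ 0.0001 -0.0011  0.0019] q [-23.4  25.5   6.   70.6   0.   65.4] F [-0.29  0.66 -0.28] op 0.0004 jaw 1.27 tilt [-0.0019  0.001 ]
```

View pics/b.png

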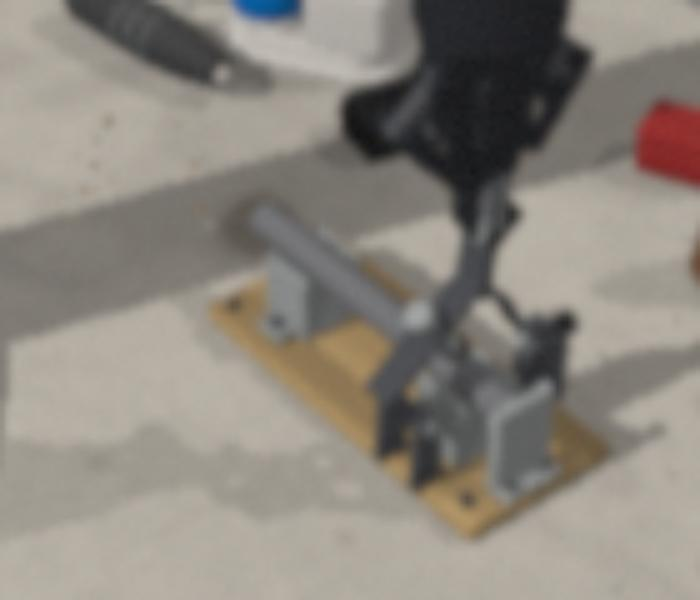

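>>> jog_arm(
  motion=[
    {"xyz": [2, 4, 1], "delta_rot": [0, 0, 0]},
    {"xyz": [4, 7, 1], "delta_rot": [0, 0, 0]},
    {"xyz": [6, 10, 1], "delta_rot": [0, 0, 0]},
    {"xyz": [8, 13, 1], "delta_rot": [0, 0, 0]},
    {"xyz": [10, 16, 1], "delta_rot": [0, 0, 0]},
  ],
)

```text
time_s: 14.42
position: [0.6322, -0.1762, 0.1442]
eef_rot: [-112.6, 89.9, 158.7]
ft_force: [0.0, 0.0, 0.5]
opening: 0.0001
```

>>> jog_arm(
  motion=[
    {"xyz": [0, 0, 0], "delta_rot": [0, 0, 0]},
  ],
)

```text
time_s: 14.5
position: [0.6322, -0.1761, 0.1437]
eef_rot: [-114.6, 89.9, 156.7]
ft_force: [0.1, -0.3, -0.9]
opening: 0.0002
```

```bash
python3 -c "
from h import *
import cv2
for n in('side','top'): cv2.imwrite(f'pics/{n}12.png',capture(n)[:,:,::-1])
b=cv2.imread('pics/side12.png')[190:270,280:360]
cv2.imwrite('pics/b.png',cv2.resize(b,None,fx=7,fy=7,interpolation=cv2.INTER_CUBIC))
go(.640,-.1765,.136,1.26)"
```

```text
t 14.6 pos [ 0.6319 -0.1762  0.1441] xyz [8.1 8.1 0.5] rot [ 0.     -0.0009  0.0021] q [-22.9  27.1   7.4  70.3  -0.   65.8] F [-0.03 -0.25 -0.23] op 0.0001 jaw 1.26 tilt [-0.0021  0.0009]
```

View pics/b.png

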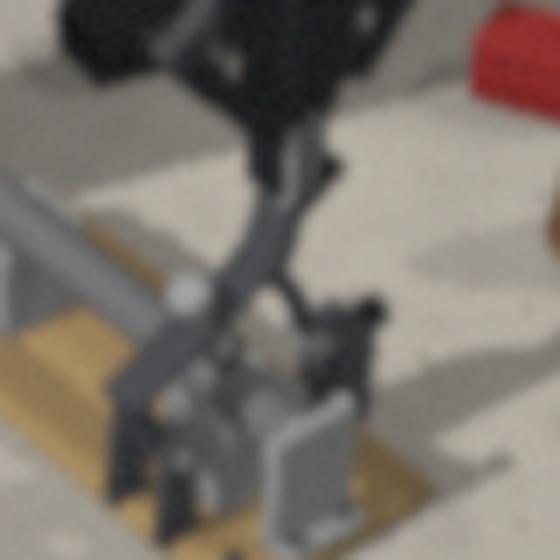

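>>> jog_arm(
  motion=[
    {"xyz": [2, 2, 0], "delta_rot": [0, 0, 0]},
    {"xyz": [4, 4, 0], "delta_rot": [0, 0, 0]},
    {"xyz": [6, 6, 0], "delta_rot": [0, 0, 0]},
    {"xyz": [8, 8, 0], "delta_rot": [0, 0, 0]},
  ],
)

```text
time_s: 14.93
position: [0.6402, -0.176, 0.1362]
eef_rot: [-114.4, 89.9, 156.9]
ft_force: [-0.9, -0.3, 0.2]
opening: -0.0001
```

>>> jog_arm(
  motion=[
    {"xyz": [0.8, 0.7, 0], "delta_rot": [0, 0, 0]},
    {"xyz": [1.5, 1.3, 0], "delta_rot": [0, 0, 0]},
    {"xyz": [1.5, 1.3, 0], "delta_rot": [0, 0, 0]},
  ],
)

```text
time_s: 15.18
position: [0.6413, -0.176, 0.1345]
eef_rot: [-113.9, 89.9, 157.3]
ft_force: [-0.3, -0.9, 0.4]
opening: 0.0
```

>>> jog_arm(
  motion=[
    {"xyz": [0.8, 0.7, 0], "delta_rot": [0, 0, 0]},
    {"xyz": [1.5, 1.3, 0], "delta_rot": [0, 0, 0]},
    {"xyz": [1.5, 1.3, 0], "delta_rot": [0, 0, 0]},
  ],
)

```text
time_s: 15.43
position: [0.6425, -0.1759, 0.1334]
eef_rot: [-113.0, 89.9, 158.2]
ft_force: [-1.5, 0.3, 2.7]
opening: -0.0001
```

>>> jog_arm(
  motion=[
    {"xyz": [0.8, 0.7, 0], "delta_rot": [0, 0, 0]},
    {"xyz": [1.5, 1.3, 0], "delta_rot": [0, 0, 0]},
    {"xyz": [1.5, 1.3, 0], "delta_rot": [0, 0, 0]},
  ],
)

```text
time_s: 15.68
position: [0.644, -0.1759, 0.1316]
eef_rot: [-118.6, 89.9, 152.7]
ft_force: [0.7, 0.1, 0.3]
opening: 0.0002
```

>>> jog_arm(
  motion=[
    {"xyz": [0.8, 0.7, 0], "delta_rot": [0, 0, 0]},
    {"xyz": [1.5, 1.2, 0], "delta_rot": [0, 0, 0]},
    {"xyz": [1.5, 1.2, 0], "delta_rot": [0, 0, 0]},
  ],
)

```text
time_s: 15.93
position: [0.6453, -0.1759, 0.1303]
eef_rot: [-119.5, 89.9, 151.7]
ft_force: [-0.4, 0.6, 3.1]
opening: -0.0001
```

>>> jog_arm(
  motion=[
    {"xyz": [0.8, 0.7, 0], "delta_rot": [0, 0, 0]},
    {"xyz": [1.5, 1.2, 0], "delta_rot": [0, 0, 0]},
    {"xyz": [1.5, 1.2, 0], "delta_rot": [0, 0, 0]},
  ],
)

```text
time_s: 16.18
position: [0.6465, -0.1759, 0.1288]
eef_rot: [-117.3, 89.9, 154.0]
ft_force: [0.8, 0.3, 3.1]
opening: -0.0003
```

>>> jog_arm(
  motion=[
    {"xyz": [0.8, 0.6, 0], "delta_rot": [0, 0, 0]},
    {"xyz": [1.5, 1.1, 0], "delta_rot": [0, 0, 0]},
    {"xyz": [1.5, 1.1, 0], "delta_rot": [0, 0, 0]},
  ],
)

```text
time_s: 16.43
position: [0.6476, -0.1759, 0.1272]
eef_rot: [-119.5, 89.9, 151.8]
ft_force: [1.3, -0.5, 3.2]
opening: 0.0
```

```bash
python3 -c "
from h import *
import cv2
for n in('side','top'): cv2.imwrite(f'pics/{n}13.png',capture(n)[:,:,::-1])
b=cv2.imread('pics/side13.png')[190:270,280:360]
cv2.imwrite('pics/b.png',cv2.resize(b,None,fx=7,fy=7,interpolation=cv2.INTER_CUBIC))
go(.640,-.1765,.136,1.26)"
```

```text
t 16.53 pos [ 0.6475 -0.1759  0.1272] xyz [-8.8 -7.5  0.5] rot [-0.     -0.0007  0.0014] q [-22.4  29.    8.1  69.1   0.   66.4] F [ 0.72 -0.82  2.98] op 0.0001 jaw 1.26 tilt [-0.0014  0.0007]
```

View pics/b.png

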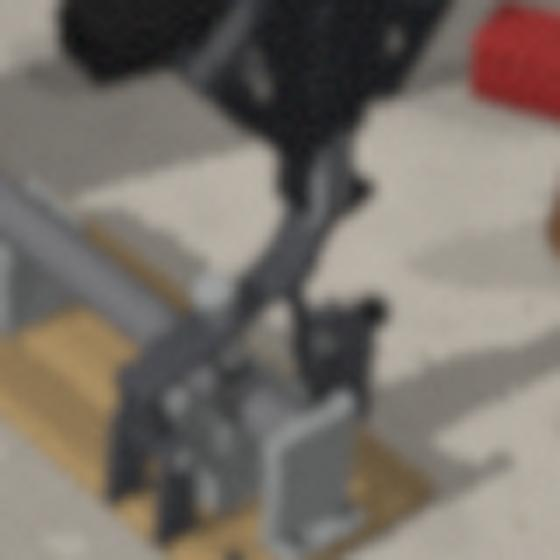

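>>> jog_arm(
  motion=[
    {"xyz": [0.8, 0.6, 0], "delta_rot": [0, 0, 0]},
    {"xyz": [1.5, 1.1, 0], "delta_rot": [0, 0, 0]},
    {"xyz": [1.5, 1.1, 0], "delta_rot": [0, 0, 0]},
  ],
)

```text
time_s: 16.78
position: [0.6487, -0.1758, 0.1259]
eef_rot: [-117.8, 89.9, 153.5]
ft_force: [0.3, 0.4, 4.0]
opening: 0.0001
```

>>> jog_arm(
  motion=[
    {"xyz": [0.8, 0.6, 0], "delta_rot": [0, 0, 0]},
    {"xyz": [1.5, 1.1, 0], "delta_rot": [0, 0, 0]},
    {"xyz": [1.5, 1.1, 0], "delta_rot": [0, 0, 0]},
  ],
)

```text
time_s: 17.03
position: [0.6497, -0.1758, 0.1243]
eef_rot: [-116.8, 89.9, 154.4]
ft_force: [0.9, 0.7, 4.6]
opening: -0.0001
```

>>> jog_arm(
  motion=[
    {"xyz": [0.8, 0.5, 0], "delta_rot": [0, 0, 0]},
    {"xyz": [1.5, 1.0, 0], "delta_rot": [0, 0, 0]},
    {"xyz": [1.5, 1.0, 0], "delta_rot": [0, 0, 0]},
  ],
)

```text
time_s: 17.28
position: [0.6507, -0.1758, 0.1227]
eef_rot: [-116.6, 89.9, 154.6]
ft_force: [0.3, -0.6, 4.2]
opening: 0.0004
```

>>> jog_arm(
  motion=[
    {"xyz": [0.7, 0.4, 0], "delta_rot": [0, 0, 0]},
    {"xyz": [1.3, 0.8, 0], "delta_rot": [0, 0, 0]},
    {"xyz": [1.3, 0.8, 0], "delta_rot": [0, 0, 0]},
  ],
)

```text
time_s: 17.53
position: [0.6516, -0.1758, 0.1215]
eef_rot: [-121.3, 89.9, 150.0]
ft_force: [1.6, 0.0, 4.6]
opening: 0.0003
```

>>> jog_arm(
  motion=[
    {"xyz": [0.7, 0.4, 0], "delta_rot": [0, 0, 0]},
    {"xyz": [1.3, 0.8, 0], "delta_rot": [0, 0, 0]},
    {"xyz": [1.3, 0.8, 0], "delta_rot": [0, 0, 0]},
  ],
)

```text
time_s: 17.78
position: [0.6523, -0.1758, 0.1202]
eef_rot: [-116.8, 89.9, 154.4]
ft_force: [1.2, -0.1, 4.1]
opening: -0.0004
```

>>> jog_arm(
  motion=[
    {"xyz": [0.7, 0.4, 0], "delta_rot": [0, 0, 0]},
    {"xyz": [1.3, 0.8, 0], "delta_rot": [0, 0, 0]},
    {"xyz": [1.3, 0.8, 0], "delta_rot": [0, 0, 0]},
  ],
)

```text
time_s: 18.03
position: [0.6531, -0.1757, 0.1192]
eef_rot: [-118.2, 89.9, 153.0]
ft_force: [0.5, 0.2, 6.0]
opening: 0.0001
```

>>> jog_arm(
  motion=[
    {"xyz": [0.7, 0.4, 0], "delta_rot": [0, 0, 0]},
    {"xyz": [1.3, 0.8, 0], "delta_rot": [0, 0, 0]},
    {"xyz": [1.3, 0.8, 0], "delta_rot": [0, 0, 0]},
  ],
)

```text
time_s: 18.28
position: [0.654, -0.1757, 0.118]
eef_rot: [-123.0, 89.9, 148.2]
ft_force: [-0.2, 0.8, 6.1]
opening: -0.0001
```

```bash
python3 -c "
from h import *
import cv2
for n in('side','top'): cv2.imwrite(f'pics/{n}14.png',capture(n)[:,:,::-1])
b=cv2.imread('pics/side14.png')[190:270,280:360]
cv2.imwrite('pics/b.png',cv2.resize(b,None,fx=7,fy=7,interpolation=cv2.INTER_CUBIC))
go(.640,-.1765,.136,1.26)"
```

```text
t 18.38 pos [ 0.654  -0.1757  0.1179] xyz [-18.  -14.    0.4] rot [ 0.     -0.0005  0.0008] q [-22.1  29.9   8.2  68.4   0.   66.6] F [ 0.62 -0.19  6.36] op -0.0003 jaw 1.26 tilt [-0.0008  0.0005]
```

View pics/b.png

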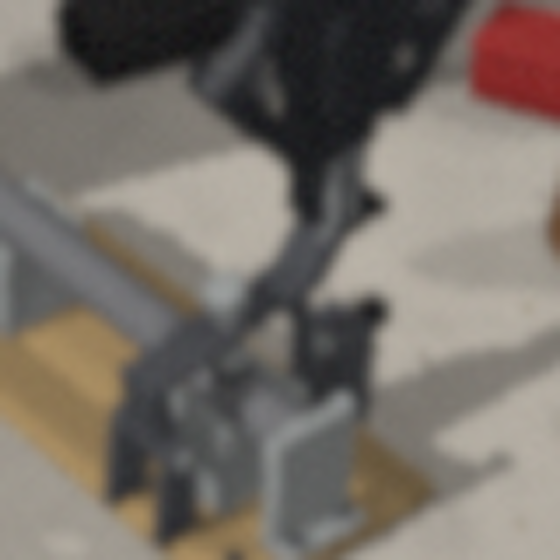

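>>> jog_arm(
  motion=[
    {"xyz": [0.5, 0.3, 0], "delta_rot": [0, 0, 0]},
    {"xyz": [1.0, 0.6, 0], "delta_rot": [0, 0, 0]},
    {"xyz": [1.0, 0.6, 0], "delta_rot": [0, 0, 0]},
  ],
)

```text
time_s: 18.63
position: [0.6546, -0.1758, 0.1172]
eef_rot: [-121.0, 90.0, 150.3]
ft_force: [0.4, 0.3, 8.3]
opening: -0.0001
```

>>> jog_arm(
  motion=[
    {"xyz": [0, 0, 0], "delta_rot": [0, 0, 0]},
  ],
)

```text
time_s: 18.72
position: [0.6546, -0.1757, 0.1171]
eef_rot: [-119.7, 90.0, 151.6]
ft_force: [0.9, -0.1, 7.8]
opening: 0.0003
```

>>> jog_arm(
  motion=[
    {"xyz": [0.5, 0.3, 0], "delta_rot": [0, 0, 0]},
    {"xyz": [1.0, 0.6, 0], "delta_rot": [0, 0, 0]},
    {"xyz": [1.0, 0.6, 0], "delta_rot": [0, 0, 0]},
  ],
)

```text
time_s: 18.97
position: [0.6553, -0.1757, 0.1161]
eef_rot: [-136.1, 90.0, 135.1]
ft_force: [0.8, 0.0, 7.9]
opening: 0.0003
```

>>> jog_arm(
  motion=[
    {"xyz": [0, 0, 0], "delta_rot": [0, 0, 0]},
  ],
)

```text
time_s: 19.05
position: [0.6553, -0.1757, 0.1161]
eef_rot: [-133.5, 90.0, 137.7]
ft_force: [0.2, 0.4, 7.1]
opening: -0.0
```

>>> jog_arm(
  motion=[
    {"xyz": [0.4, 0.2, 0], "delta_rot": [0, 0, 0]},
    {"xyz": [0.8, 0.4, 0], "delta_rot": [0, 0, 0]},
    {"xyz": [0.8, 0.4, 0], "delta_rot": [0, 0, 0]},
  ],
)

```text
time_s: 19.3
position: [0.6557, -0.1757, 0.1156]
eef_rot: [-134.0, 90.0, 137.3]
ft_force: [0.6, 0.2, 9.6]
opening: -0.0002
```

>>> jog_arm(
  motion=[
    {"xyz": [0, 0, 0], "delta_rot": [0, 0, 0]},
  ],
)

```text
time_s: 19.38
position: [0.6557, -0.1757, 0.1156]
eef_rot: [-141.4, 90.0, 129.8]
ft_force: [1.6, 0.6, 9.8]
opening: 0.0
```

>>> jog_arm(
  motion=[
    {"xyz": [0, 0, 0], "delta_rot": [0, 0, 0]},
  ],
)

```text
time_s: 19.47
position: [0.6557, -0.1757, 0.1156]
eef_rot: [-139.6, 90.0, 131.6]
ft_force: [0.5, 0.8, 9.1]
opening: 0.0002
```

>>> jog_arm(
  motion=[
    {"xyz": [-1, -0.5, 0], "delta_rot": [0, 0, 0]},
    {"xyz": [-2, -1, 0], "delta_rot": [0, 0, 0]},
    {"xyz": [-3, -1.5, 0], "delta_rot": [0, 0, 0]},
    {"xyz": [-4, -2, 0], "delta_rot": [0, 0, 0]},
  ],
)

```text
time_s: 19.8
position: [0.6527, -0.1755, 0.1181]
eef_rot: [-112.3, 89.8, 159.0]
ft_force: [0.5, 0.6, 0.5]
opening: 0.0004
```

>>> jog_arm(
  motion=[
    {"xyz": [-3, -2, 0], "delta_rot": [0, 0, 0]},
    {"xyz": [-10, -4, 0], "delta_rot": [0, 0, 0]},
    {"xyz": [-30, -8, 0], "delta_rot": [0, 0, 0]},
    {"xyz": [-60, -15, 0], "delta_rot": [0, 0, 0]},
    {"xyz": [-90, -25, 0], "delta_rot": [0, 0, 0]},
  ],
)

```text
time_s: 20.22
position: [0.6279, -0.1761, 0.2093]
eef_rot: [-114.4, 89.8, 156.8]
ft_force: [0.2, 0.2, 0.9]
opening: 0.0001
```

```bash
python3 -c "
from h import *
go(.45,.1,.2,1.26)"
```

```text
t 20.22 pos [ 0.6279 -0.1761  0.2093] xyz [  10.4 -171.7 -280. ] rot [ 0.0002 -0.0016  0.0034] q [-23.   25.5  14.2  78.9   0.   65.7] F [0.21 0.15 0.91] op 0.0001 jaw 1.27 tilt [-0.0035  0.0015]
```

Move aside so both cameras can see the clamp.

>>> jog_arm(
  motion=[
    {"xyz": [-5, -22, -34], "delta_rot": [0, 0, 0]},
    {"xyz": [-5, -44, -68], "delta_rot": [0, 0, 0]},
    {"xyz": [-5, -66, -102], "delta_rot": [0, 0, 0]},
    {"xyz": [-5, -88, -136], "delta_rot": [0, 0, 0]},
    {"xyz": [-5, -108, -170], "delta_rot": [0, 0, 0]},
  ],
)

```text
time_s: 20.63
position: [0.515, -0.0076, 0.2147]
eef_rot: [-118.4, 89.9, 152.9]
ft_force: [1.3, 1.0, -0.0]
opening: 0.0001
```

>>> jog_arm(
  motion=[
    {"xyz": [0, -22, -34], "delta_rot": [0, 0, 0]},
    {"xyz": [0, -40, -68], "delta_rot": [0, 0, 0]},
    {"xyz": [0, -50, -100], "delta_rot": [0, 0, 0]},
    {"xyz": [0, -50, -110], "delta_rot": [0, 0, 0]},
    {"xyz": [0, -50, -110], "delta_rot": [0, 0, 0]},
  ],
)

```text
time_s: 21.05
position: [0.4636, 0.1021, 0.2152]
eef_rot: [-165.2, 89.9, 106.2]
ft_force: [-0.6, -0.5, 0.3]
opening: -0.0002
```

```bash
python3 -c "
from h import *
import cv2
for n in('top','side'): cv2.imwrite(f'pics/{n}15.png',capture(n)[:,:,::-1])
for n,x0,y0,k in(('top',240,170,6),('side',240,190,6)):
  I=cv2.resize(cv2.imread(f'pics/{n}15.png')[y0:y0+95,x0:x0+125],None,fx=k,fy=k,interpolation=cv2.INTER_CUBIC)
  for th,c in((.13,(0,0,255)),(.3,(0,255,255))):
    for lx,lz in((.09,.05),(.118,.05)):
      p=(proj(n,strap(th,lx,lz))+.5-[x0,y0])*k;cv2.circle(I,tuple(int(a) for a in p),3,c,-1)
  cv2.imwrite(f'pics/o_{n}.png',I)
print(onz('top',*[0,0],0)[:0]);go(0.5,0,.2,1.26)"
```

```text
[]
t 21.15 pos [0.4646 0.1001 0.2147] xyz [ 14.6  33.1 100.9] rot [ 0.0012 -0.0004  0.001 ] q [  2.    7.9 -10.2  72.    0.   90.7] F [ 0.27 -0.3   0.49] op -0.0003 jaw 1.33 tilt [-0.001   0.0004]
```

View pics/o_top.png

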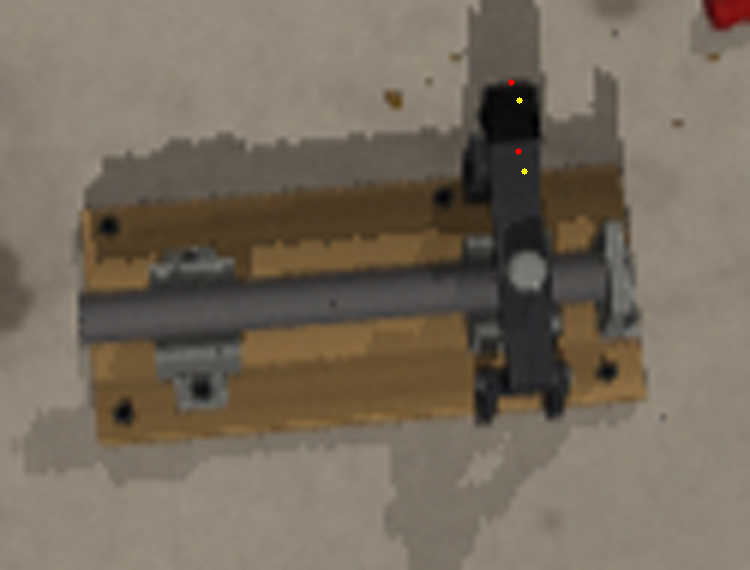

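View pics/o_side.png

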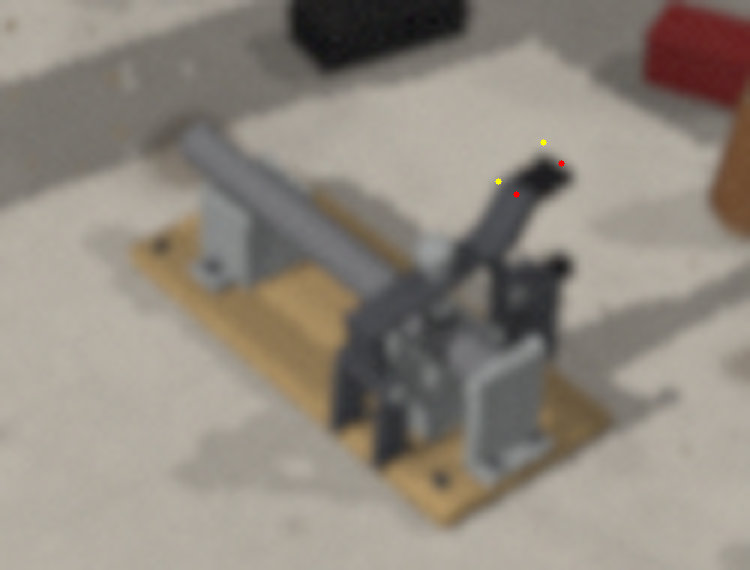

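View pics/top15.png

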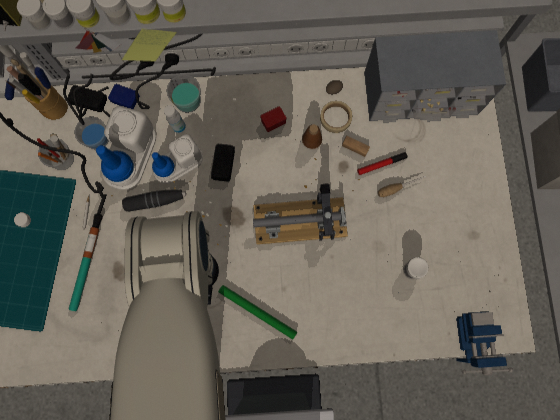

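```bash
python3 -c "
from cell import *
print(hand_in())"
```

```text
the job is handed in; nothing more can be done
None
```

I clamped the aluminium tube in the V-rest and handed the job in at about 21 s of the 70 s allowed. `hand_in()` reports no verdict.

- **Tube:** I laid it in both V-blocks, touching down at about 9 N. I then slid it along until the stop blocked it: the position stayed at y = -0.0956 while the push rose to about 13 N. Both views after release show it lying in both Vs with its end on the stop plate.
- **Strap:** I swung it over with the shut fingertips, without pinching the handle as suggested. I then pressed the handle in small steps until the force read 9.1 to 9.8 N, slightly over the 9 N asked. By the given ratio, that puts roughly 18 to 24 N on the foot, under the 25 N limit.
- **After release:** The final pictures show the strap still down at about 0.1 rad, so the ratchet holds. The arm is clear of everything, and the jar, charger block and rotary tool look unmoved.

**Not measured:** I could not read the foot's force directly. I did not find a sharp point where the foot met the tube; the handle force just climbed gradually from about 3 N. Allowing for the ratchet springing back by one tooth, I estimate 11 N or more left on the tube, against the 6 N needed.

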